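# Hook out the sample tray under the riser and lock it

## Task

Take the pull hook from its stand, reach it under the riser's ledge into the hidden eye of the sample tray, and with the hook (never the gripper itself) draw the tray fully out to its stop. Lock the tray there: push the spring plunger on the riser right in and, while holding it in, slide the keeper fully across so that its tongue traps the plunger. The hook must end up back in both saddles of its stand, let go and lying as it was, and everything else on the bench stays where it is.

Things in the scene. Friction and masses are not known exactly. Their poses are not given: they have to be found in the camera images.
- riser: Grey shelf on two side panels, 360 mm wide, 260 deep; underside 95 mm, top 110 mm above the table. Origin on the table below the middle of its front edge (the ledge, towards the robot). Riser x runs inwards, away from the robot, y left, z up. Panels at y +-172 mm from x 40 mm on; the front between them is open. A white heater 60 mm tall stands on it at x 140 to 250, y -155 to 35 mm.
- tray (a joint): Travel of the steel tray under the riser (m): 0 = fully in, 0.100 = fully out against its stop. It slides along riser -x with about 2 N of friction and stays where left.
- eye (a point): Middle of the tray's pull eye, hidden under the ledge: a level steel loop of 8 mm square bars, opening 37 mm (riser x) by 40 mm (y). Height 26 mm; bar tops at 30 mm; free below down to the tray floor at 9 mm; nothing between it and the shelf. Riser frame: x = 0.059 - tray travel, y = 0. Inner face of the front bar 16 mm nearer the robot.
- hook_grip (a point): Grip place on the pull hook's aluminium handle, half-way up, near the balance point. Handle 16 mm wide, 20 tall, 140 long: 85 mm behind and 55 mm ahead of this point. x points along the hook to its bent end, z up. On the same centre line an 8 mm steel rod goes on ahead and bends straight down at 165 mm. About 0.16 kg.
- hook_tip (a point): Lowest point of the hook's down-bent end: 165 mm along the hook's x and 31 mm below hook_grip. The bent end is 8 mm thick.
- stand_seat (a point): Where hook_grip lies when the hook rests in its stand, 60 mm above the table, hook x along the stand's x, bent end down at the +x end. Stand: steel plate 200 x 60 mm with two saddles 12 mm thick, centred 60 mm behind and 40 mm ahead of this point; they carry the handle's underside at 50 mm, between cheeks flaring from 18 to 30 mm wide, 66 mm high.
- plunger (a joint): Travel of the lock plunger (m): 0 = up, 0.014 = fully in (down). Spring: 3 N to start, 8 N fully in. Its foot drops behind the tray's left side wall, so it goes in past some 4 mm only when the tray is out by 0.096 or more. It springs up again unless the keeper's tongue is over its head.
- plunger_top (a point): Middle of the top of the plunger's flat steel head, 26 mm (riser x) by 64 mm (riser y), 10 mm thick. In the riser frame at x 45 mm, y 120 mm, height 156 mm when up, 142 mm when fully in.
- keeper (a joint): Travel of the keeper slide (m) along riser -y: 0 = open, 0.024 = closed at its stop; friction 1 N, stays where left. It is a flat tongue, an upright push tab, and a rail joining them on the far side, 24 mm beyond the head's centre line. Tongue underside 145 mm above the table, top 151: it passes over the plunger's head only while that is held in 0.011 or more.
- keeper_tab (a point): Top middle of the keeper tab's +y face, height 188 mm; tab 56 mm wide along riser x, 6 thick, down to 162 mm, above the plunger's head. Open: this face is 6 mm to -y of the head's middle, the tongue's edge 36 mm to +y. Shut fingertips press the bare 42 mm of head between them; kept down and moved along -y they push the tab, and the tongue follows over the head behind them.
- rack: Bystander: orange tube rack, 200 x 90 mm, 90 mm tall with its capped tubes. Origin at the centre of its underside.
- beaker: Bystander: glass beaker, 68 mm across, 80 mm tall, on the riser. Origin at the centre of its underside.
- vial: Bystander: white capped vial, 25 mm across, 48 mm tall, on the riser. Origin at the centre of its underside.
- tip_box: Bystander: white pipette tip box with blue lid, 124 x 89 mm, 90 mm tall. Origin at the centre of its underside.
- well_plate: Bystander: white six-well plate, 127 x 85 mm, 20 mm tall. Origin at the centre of its underside.
- dishes: Bystander: two stacked clear dishes, 80 mm across, 28 mm tall. Origin at the centre of its underside.
- pipette: Bystander: grey pipette lying on the table, about 290 mm long, 36 mm tall. Origin at the centre of its underside (of its body, lying along x).
Things that resemble listed ones, but are neither listed nor needed, are in the scene too. What is shaped like the part that bears stand_seat but red is not meant.

How it is judged:
By the outcome, as a careful person would: the job done as asked, in the order asked, and still so for the second after the job is handed in, with the robot touching nothing.
It also fails if it takes over 61 s, if anything falls off the work surface, if the arm or the gripper's body presses on something with over 40 N, if the wrist force passes 120 N, or if a joint passes its speed limit or range.

## Robot

A 6-joint arm with a two-finger parallel gripper is mounted at the origin on the work surface. World frame = base frame: x ahead of the robot, y to its left, z up, the work surface at z = 0. Lengths are in mm, angles in degrees, forces in N, time in s.
With the tool pointing down it reaches from about 350 to 850 mm from the base axis. Payload 8.1 kg.
Tool frame: the origin (TCP) lies at the very end of the fingers, on their centre line; the grasp point (between the pads) lies 19 mm behind it; z points along the fingers, y is the direction in which the jaws open and shut (so a half turn about z gives the same grasp; the last joint's range is limited). The gripper opens to 85 mm and grips with 20 to 120 N. Pads are 22 mm wide; open, the fingers measure 114 mm over their backs; the gripper's body (76 mm by 85 mm) begins 54 mm behind the grasp point. The pads swing forward as they close: fully open they stand 13 mm farther back than shut.
Start: joints at [-71.815, 7.471, 85.268, -0, 87.261, -4.893], TCP at [235.217, -551.977, 231.292] pointing down, gripper open.
Joint ranges: [-169.43, 169.43], [-51.17, 129.36], [1.28, 143.12], [-76.62, 256.62], [0, 156.53], [-152.29, 152.29]. Speed limits (degrees/s): [136.94, 136.94, 159.86, 180, 180, 180].

## Interface

Orientations are given as [roll, pitch, yaw] about the fixed x, y, z axes, in that order (R = Rz(yaw) Ry(pitch) Rx(roll)).
In Python, from bench import r gives the robot as it stands.
- The arm moves only by the shell command python3 -m crank 'ROWS' [OPENING] [FORCE]. ROWS is JSON, a list that holds one entry, the list of rows, each a list of 6 numbers: the shift along the tool's x, y, z in m, then the turn, a rotation vector about the tool's x, y, z in rad. A call has 1 to 10 rows; each row is the pose to reach, as a shift and turn from the pose measured when the call began, along the tool's axes at that moment; what a row does not reach only later rows make up. A row lasts 1/8 s, in which the tool goes at most 62.5 mm and 10.7 degrees, less where a joint would pass 70% of its speed; a pose out of reach is approached as far as the arm can. A call with a gripper value outside its range is refused whole. OPENING is the closure, from 0 (fully open) to 1 (shut), set as the call begins (- or left out, the last holds). The fingers move at their own pace and stop on an object; FORCE is the grip in N (left out, the last holds). Time passes only in rows, so rows that repeat a pose let the fingers close. It gives the time, the measured TCP pose, the force and the opening at its end, in the units of the state.
- r.sense(): the state, without advancing time (a new reading comes with each control period).
- r.snapshot(name): name is "scene" or "side" or "wrist"; returns (picture, depth): 384x512x3 uint8, blue, green, red; 384x512 float32, mm along the optical axis (not along the pixel's ray), 0 where there is no reading.
- r.get_calibration(name): a dict with "mtx" (3x3 intrinsics, pixels), "cam_to_world" (4x4, takes a point from camera to world coordinates). Camera axes: x right, y down, z forward; pixel columns grow to the right and rows downward; lengths in mm; the calibration is good to about 2 mm. The wrist camera is an equidistant fisheye: a pixel r from the principal point sees the ray r / f radians off the axis. A picture is of the moment at which its call begins: read the wrist's pose just before it. get_calibration takes no time and is no camera call; for the wrist camera it gives the pose at the moment of the call.
- r.hand_in(): hands the job in, once; it reports no verdict.
Trained networks look in the newest picture that a camera, given by its name, has taken for a name from the list of things; names that differ only in an ending like _2 or _b are one class to them, and where a whole thing is asked for, a point or a joint stands for the part that bears it (a point fixed in the world has none). Each returns a list of dicts, best first, with "conf" (0 to 1); they miss things now and then, are a little off and sometimes report something else, mostly with a low value. They report only what shows in the picture. A call takes as long as a camera call. They do not tell look-alikes from the thing itself.
- r.look_for(thing, camera): "extent" ([left, top, right, bottom] in pixels, round what is visible of it).
- r.landmark_of(thing, camera): "pixel" ([column, row] in pixels: a listed point, or the origin of a listed thing).
The state is a dict: "time": time; "joint_pos": joint angles; "qd": joint speeds; "joint_efforts": joint torques, N m; "tool_pos": TCP position; "tcp_rot": TCP orientation; "ft_force": force on the tool from outside, world axes, zero at the start; "wrist_torque": the same for the moment, N m; "finger_gap": finger opening in mm.
Only numpy, scipy, OpenCV 4.12 (cv2) and the standard library are available. Lean on these libraries where they do the work, as an engineer would, in place of code of your own. Each camera call takes 0.05 s, during which the arm holds its last target.

## Working session

There is one attempt and no reset: what is moved stays moved. The work goes in short steps, Python scripts to look and compute and a shell command to move; the robot and the scene stay as the last step left them, time stands still between calls to the robot, and variables do not carry over. Pictures are saved under pics/ and viewed, and the job is handed in when it is done.

```bash
ls; mkdir -p pics
python3 - <<'E'
from bench import r
import cv2
print(r.sense())
for n in ["scene","side","wrist"]:
    c=r.get_calibration(n);print(n,c)
    p,d=r.snapshot(n);cv2.imwrite(f"pics/a_{n}.png",p)
E
```

```text
pics
{'time': 0.0, 'joint_pos': array([-7.18167361e+01,  7.51567121e+00,  8.53297737e+01, -7.62653494e-04,
        8.72619919e+01, -4.89390125e+00]), 'qd': array([-0.10529464,  0.04200388, -0.00325534, -0.05964815,  0.02045998,
       -0.05415525]), 'joint_efforts': array([-2.74342310e-03, -5.69404435e+01, -5.00554097e+01, -3.28380838e-04,
        1.47850870e-02,  8.30338934e-06]), 'tool_pos': array([ 235.01586407, -551.45231138,  230.23383047]), 'tcp_rot': array([-1.79892890e+02, -8.40658763e-03,  2.30771944e+01]), 'ft_force': array([ 1.0853749 , -0.57098121,  0.08359424]), 'wrist_torque': array([-0.01520222,  0.00998313, -0.00801248]), 'finger_gap': 85.26156123181234}
scene {'mtx': array([[399.84451078,   0.        , 255.51717573],
       [  0.        , 399.84451078, 194.2494608 ],
       [  0.        ,   0.        ,   1.        ]]), 'cam_to_world': array([[ 3.43228430e-01,  7.56205090e-01, -5.57088958e-01,
         1.28002198e+03],
       [ 9.39251210e-01, -2.77087495e-01,  2.02557855e-01,
        -3.62526679e+02],
       [-1.18710269e-03, -5.92770092e-01, -8.05370852e-01,
       
[... 458 characters left out ...]
,
       [-2.07005994e-02, -7.69028901e-01, -6.38878732e-01,
         1.05537077e+03],
       [ 0.00000000e+00,  0.00000000e+00,  0.00000000e+00,
         1.00000000e+00]])}
wrist {'mtx': array([[297.31863964,   0.        , 256.1475023 ],
       [  0.        , 297.31863964, 192.56938738],
       [  0.        ,   0.        ,   1.        ]]), 'cam_to_world': array([[ 3.91856193e-01, -8.73860725e-01, -2.87777964e-01,
         3.08783874e+02],
       [-9.20025550e-01, -3.72637599e-01, -1.21219660e-01,
        -5.21065634e+02],
       [-1.30778990e-03,  3.12263755e-01, -9.49994546e-01,
         3.73258495e+02],
       [ 0.00000000e+00,  0.00000000e+00,  0.00000000e+00,
         1.00000000e+00]])}
```

View pics/a_scene.png

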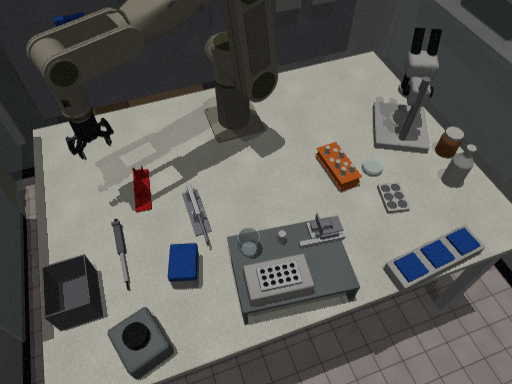

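View pics/a_side.png

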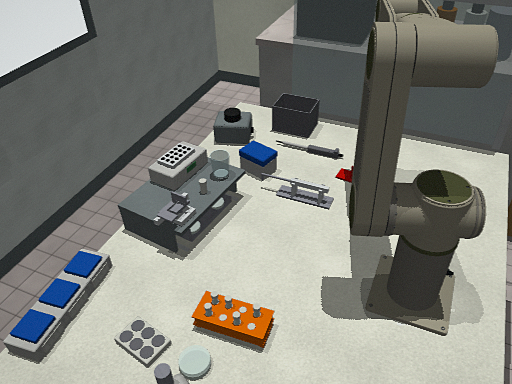

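View pics/a_wrist.png

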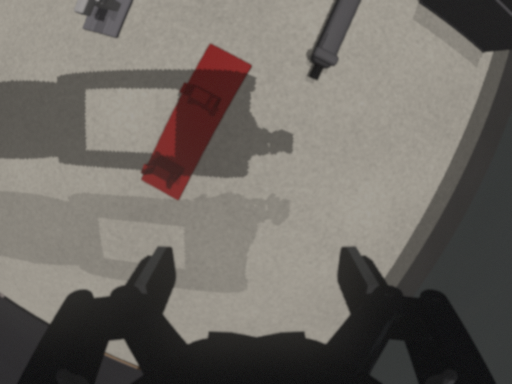

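The scene view shows the steel stand with the hook at about (197,213), the red decoy at (142,188), and the riser at (290,265). The lock is on the riser at (322,230). Next come detections and 3D positions.

```bash
cat > h.py <<'E'
from bench import r
import numpy as np, cv2
def ray(n,px,c=None):
    c=c or r.get_calibration(n);K=c["mtx"];T=c["cam_to_world"]
    u=(px[0]-K[0,2])/K[0,0];v=(px[1]-K[1,2])/K[1,1]
    if n=="wrist":
        t=np.hypot(u,v);s=np.sinc(t/np.pi) ; d=np.array([u*s,v*s,np.cos(t)])
    else: d=np.array([u,v,1.0])
    return T[:3,3],T[:3,:3]@d
def at_z(n,px,z,c=None):
    o,d=ray(n,px,c);return o+d*(z-o[2])/d[2]
def cloud(n,d,c=None):
    c=c or r.get_calibration(n);K=c["mtx"];T=c["cam_to_world"]
    vv,uu=np.mgrid[:d.shape[0],:d.shape[1]]
    u=(uu-K[0,2])/K[0,0];v=(vv-K[1,2])/K[1,1]
    if n=="wrist":
        t=np.hypot(u,v);s=np.tan(t)/np.maximum(t,1e-9);u=u*s;v=v*s
    P=np.stack([u*d,v*d,d],-1)
    W=P@T[:3,:3].T+T[:3,3];W[d<=0]=np.nan
    return W
def proj(n,P,c=None):
    c=c or r.get_calibration(n);K=c["mtx"];T=c["cam_to_world"]
    p=T[:3,:3].T@(np.asarray(P,float)-T[:3,3])
    if n=="wrist":
        th=np.arctan2(np.hypot(p[0],p[1]),p[2]);ph=np.arctan2(p[1],p[0]);
        return np.array([K[0,2]+K[0,0]*th*np.cos(ph),K[1,2]+K[1,1]*th*np.sin(ph)])
    return np.array([K[0,0]*p[0]/p[2]+K[0,2],K[1,1]*p[1]/p[2]+K[1,2]])
E
python3 - <<'E'
from h import *
np.set_printoptions(precision=1,suppress=True)
Z=dict(riser=0,hook_grip=60,hook_tip=29,stand_seat=60,plunger_top=156,keeper_tab=188,eye=26)
for n in ["scene","side"]:
    p,d=r.snapshot(n);np.save(f"pics/d_{n}.npy",d)
    for k,z in Z.items():
        for o in r.landmark_of(k,n)[:2]:
            print(n,k,round(o["conf"],2),np.array(o["pixel"]),at_z(n,o["pixel"],z))
    for k in ["beaker","vial"]:
        for o in r.landmark_of(k,n)[:1]: print(n,k,o["conf"],at_z(n,o["pixel"],110))
    cv2.imwrite(f"pics/b_{n}.png",cv2.resize(p[150:300,100:400] if n=="scene" else p[120:270,100:360],None,fx=2.6,fy=2.6,interpolation=cv2.INTER_CUBIC))
print(r.sense()["time"])
E
```

```text
scene hook_grip 0.59 [194.2 201.8] [ 418.  -285.4   60. ]
scene hook_tip 0.73 [205.  246.4] [ 590.4 -296.9   29. ]
scene stand_seat 0.72 [196.8 206.1] [ 439.6 -281.5   60. ]
scene stand_seat 0.7 [138.2 180.8] [ 251.5 -458.4   60. ]
scene plunger_top 0.66 [322.  220.3] [700.2  75.7 156. ]
scene keeper_tab 0.76 [317.6 217.7] [703.8  54.  188. ]
scene beaker 0.68 [ 693.6 -171.5  110. ]
scene vial 0.42 [707.2 -52.7 110. ]
side riser 0.19 [177.5 205. ] [825.6 -73.4   0. ]
side hook_grip 0.69 [300.4 182.5] [ 440. -288.   60.]
side hook_tip 0.89 [264.4 182.2] [ 574.7 -277.3   29. ]
side stand_seat 0.85 [303.4 186.4] [ 422.9 -271.3   60. ]
side stand_seat 0.69 [364.8 163.9] [ 256.  -482.8   60. ]
side plunger_top 0.64 [178.4 203.7] [712.2  65.4 156. ]
side keeper_tab 0.84 [178.4 194.3] [711.6  58.1 188. ]
side keeper_tab 0.74 [202.5 189.8] [654.4  11.7 188. ]
side eye 0.91 [205.7 215.2] [689.9 -40.5  26. ]
side eye 0.48 [304.1 183.4] [ 438.9 -329.    26. ]
side vial 0.68 [701.9 -52.5 110. ]
1.15
```

View pics/b_scene.png

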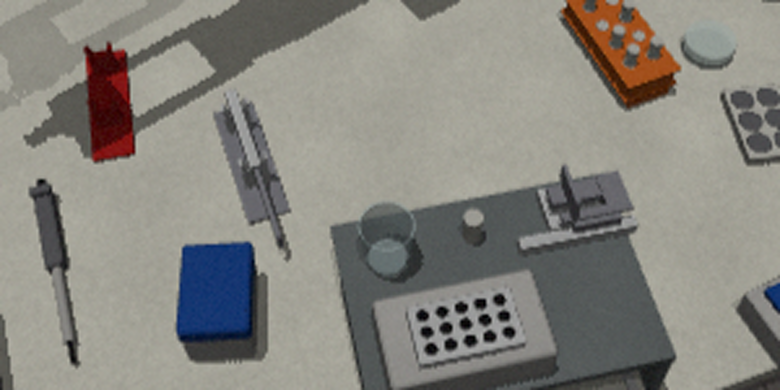

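View pics/b_side.png

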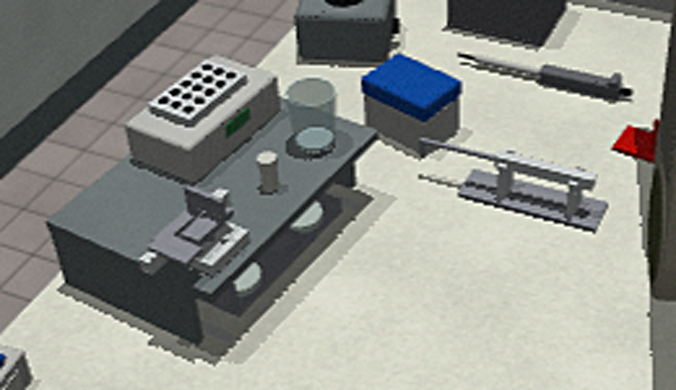

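Run:
```python
from h import *
np.set_printoptions(precision=1,suppress=True)
# riser plane fit
for n in ["scene","side"]:
    d=np.load(f"pics/d_{n}.npy");W=cloud(n,d)
    # table check
    m=(W[...,0]>300)&(W[...,0]<900)&(abs(W[...,1])<400)
    print(n,"table z",np.median(W[...,2][m&(W[...,2]<15)]))
    t=m&(W[...,2]>100)&(W[...,2]<120)&(W[...,0]>550)&(W[...,1]>-330)&(W[...,1]<250)
    mm=t.astype(np.uint8);nn,lab,st,_=cv2.connectedComponentsWithStats(mm)
    k=1+np.argmax(st[1:,4]);P=W[lab==k]
    print("riser top z",np.median(P[:,2]),st[k],cv2.minAreaRect(P[:,:2].astype(np.float32)))
    rc=cv2.boxPoints(cv2.minAreaRect(P[:,:2].astype(np.float32)));print(rc)
    # hook handle top
    s=(W[...,2]>57)&(W[...,2]<80)&(W[...,0]>300)&(W[...,0]<620)&(abs(W[...,1]+290)<70)
    Q=W[s];print("hook pts",len(Q),Q.mean(0),cv2.fitLine(Q[:,:2].astype(np.float32),cv2.DIST_HUBER,0,.01,.01).ravel(),Q.min(0),Q.max(0))
    # lock parts
    for lo,hi in((150,160),(180,192)):
        s=(W[...,2]>lo)&(W[...,2]<hi)&(W[...,0]>600)&(W[...,0]<850)&(W[...,1]>0)&(W[...,1]<200)
        Q=W[s]
        if len(Q)>3: print(lo,len(Q),Q.mean(0),cv2.minAreaRect(Q[:,:2].astype(np.float32)))
```

```text
scene table z -2.259977404529309
riser top z 108.65406279831507 [ 227  220  130   94 4496] ((777.7372436523438, -60.75416564941406), (366.2334899902344, 263.1190185546875), 82.62293243408203)
[[ 623.8 -225.5]
 [ 884.7 -259.2]
 [ 931.7  104. ]
 [ 670.8  137.7]]
hook pts 244 [ 452.  -288.4   65.9] [   1.    -0.   463.  -287.5] [ 336.3 -328.5   57.1] [ 619.3 -267.4   76.6]
150 199 [717.5  77.6 153.6] ((722.5556640625, 81.16998291015625), (96.73899841308594, 58.76121139526367), 86.8331298828125)
180 41 [716.1  54.2 185.8] ((715.528564453125, 54.68400573730469), (7.471621036529541, 52.73497772216797), 83.51111602783203)
side table z -0.05903381336452185
riser top z 109.78948130287404 [ 125  157  121   79 3188] ((770.114990234375, -56.32928466796875), (375.4923095703125, 253.84323120117188), 82.69542694091797)
[[ 620.4 -226.4]
 [ 872.1 -258.7]
 [ 919.9  113.8]
 [ 668.1  146. ]]
hook pts 344 [ 459.2 -290.8   66. ] [   1.    -0.1  424.4 -282.6] [ 336.6 -359.8   57.1] [ 618.7 -262.7   79.5]
150 230 [715.4  91.4 153.8] ((721.4822387695312, 85.11851501464844), (99.47804260253906, 61.771995544433594), 88.42930603027344)
180 53 [711.8  58.8 185.8] ((713.8096313476562, 58.5731315612793), (10.123289108276367, 57.50800704956055), 83.23921203613281)
```

The riser fits at origin ≈(646,-42), yaw ≈-7.3°. That predicts plunger_top at (706,71), and the two cameras average (706,70.5), so they agree. Next I move above the hook for a close wrist view.

```bash
cat >> h.py <<'E'
from scipy.spatial.transform import Rotation as Ro
def need(x,y,z,yaw,roll=180,pitch=0):
    s=r.sense();R0=Ro.from_euler('xyz',s["tcp_rot"],degrees=True);R1=Ro.from_euler('xyz',[roll,pitch,yaw],degrees=True)
    d=R0.inv().apply(np.array([x,y,z])-s["tool_pos"])/1000
    w=(R0.inv()*R1).as_rotvec()
    print("row",np.round(d,4).tolist(),np.round(w,4).tolist(),"dist mm",round(np.linalg.norm(d)*1000),"deg",round(np.degrees(np.linalg.norm(w)),1))
E
python3 -c "
from h import *
need(435,-285,200,-4)"
```

```text
row [0.2884, -0.1673, 0.0313] [0.0, -0.0, 0.4726] dist mm 335 deg 27.1
```

```bash
python3 -m crank '[[[0.288,-0.167,0.031,0,0,0.473],[0.288,-0.167,0.031,0,0,0.473],[0.288,-0.167,0.031,0,0,0.473],[0.288,-0.167,0.031,0,0,0.473],[0.288,-0.167,0.031,0,0,0.473],[0.288,-0.167,0.031,0,0,0.473],[0.288,-0.167,0.031,0,0,0.473],[0.288,-0.167,0.031,0,0,0.473]]]' 0
python3 - <<'E'
from h import *
np.set_printoptions(precision=1,suppress=True)
s=r.sense();print(s["time"],s["tool_pos"],s["tcp_rot"],s["qd"])
c=r.get_calibration("wrist")
p,d=r.snapshot("wrist");cv2.imwrite("pics/c_wrist.png",p)
np.save("pics/c_d.npy",d);np.savez("pics/c_c.npz",**c)
for k,z in dict(hook_grip=60,hook_tip=29,stand_seat=60).items():
    for o in r.landmark_of(k,"wrist")[:2]: print(k,o["conf"],o["pixel"],at_z("wrist",o["pixel"],z,c))
W=cloud("wrist",d,c)
m=(W[...,2]>62)&(W[...,2]<78)&(W[...,0]>330)&(W[...,0]<620)&(abs(W[...,1]+290)<60)
Q=W[m];print(len(Q),np.median(Q,0),cv2.minAreaRect(Q[:,:2].astype(np.float32)))
E
```

```text
time: 2.15
tool_pos: [434.5, -286.0, 200.5]
tcp_rot: [180.0, 0.0, -4.0]
ft_force: [0.2, -0.7, -0.2]
finger_gap: 85.0
2.15 [ 434.5 -286.   200.5] [180.   0.  -4.] [-1.1  0.  -0.1  0.1  0.   0.1]
hook_grip 0.79 [256.0, 191.6] [ 422.4 -286.    60. ]
hook_tip 0.75 [247.7, 31.2] [ 586.8 -289.    29. ]
stand_seat 0.61 [251.8, 191.9] [ 422.4 -281.8   60. ]
3418 [ 449.  -287.2   69.7] ((471.57232666015625, -294.79986572265625), (65.07588958740234, 269.3522033691406), 79.31210327148438)
```

View pics/c_wrist.png

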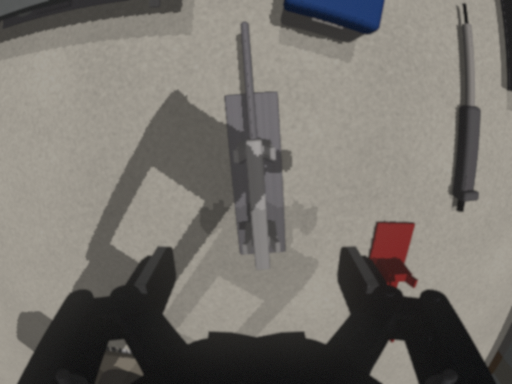

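The wrist view shows the handle from (256,145) to (263,268) and the rod on up to (245,25). The saddles are at about (257,152) and (262,235). Next, a precise fit of the hook's axis.

Run:
```python
from h import *
np.set_printoptions(precision=2,suppress=True)
d=np.load("pics/c_d.npy");c=dict(np.load("pics/c_c.npz"));W=cloud("wrist",d,c)
p=cv2.imread("pics/c_wrist.png")
cv2.imwrite("pics/c_crop.png",cv2.resize(p[10:290,190:320],None,fx=2.1,fy=2.1,interpolation=cv2.INTER_CUBIC)[:600])
# per-row cross sections
for r0 in range(20,285,8):
    row=W[r0,215:300];ok=np.isfinite(row[:,2])
    for lo,hi,t in((55,66.5,'rod'),(67.5,75,'top')):
        m=ok&(row[:,2]>lo)&(row[:,2]<hi)
        if m.sum()>1: q=row[m];print(r0,t,m.sum(),q.mean(0),"y",q[:,1].min(),q[:,1].max())
m=np.isfinite(W[...,2])&(W[...,2]>67.5)&(W[...,2]<74)&(W[...,0]>320)&(W[...,0]<520)&(abs(W[...,1]+285)<25)
Q=W[m];l=cv2.fitLine(Q[:,:2].astype(np.float32),cv2.DIST_HUBER,0,.01,.01).ravel();print(l,np.degrees(np.arctan2(l[1],l[0])),len(Q),cv2.minAreaRect(Q[:,:2].astype(np.float32)),Q[:,2].mean())
print(cv2.boxPoints(cv2.minAreaRect(Q[:,:2].astype(np.float32))))
tb=W[(abs(W[...,1]+285)<150)&(W[...,2]<12)];print("table",np.median(tb[:,2]))
```

```text
28 rod 8 [ 582.18 -286.64   63.79] y -289.8431059373656 -283.4361787229051
36 rod 9 [ 574.41 -286.54   63.06] y -290.19099623570423 -282.8394841580703
44 rod 8 [ 566.51 -286.46   63.25] y -289.66396741347495 -283.22368345343324
52 rod 8 [ 558.63 -286.84   63.63] y -290.0303750851365 -283.63557607800135
60 rod 7 [ 551.04 -286.61   62.9 ] y -290.3955525881733 -283.01959217669463
68 rod 9 [ 543.36 -286.2    63.25] y -289.8679670718334 -282.480536645048
76 rod 8 [ 535.7  -286.69   63.3 ] y -290.2517945593794 -282.9058402158339
84 rod 9 [ 528.08 -286.96   63.47] y -290.6218452457527 -283.2515256602336
92 rod 9 [ 520.56 -286.4    63.33] y -290.0950404749817 -282.65481703430913
100 rod 9 [ 512.97 -286.78   63.23] y -290.4758898660133 -283.06028041200983
108 rod 9 [ 505.39 -287.17   63.56] y -290.8594554705612 -283.4397240333188
116 rod 8 [ 497.84 -287.09   63.67] y -290.33731990242666 -283.80679745350295
124 rod 9 [ 490.24 -287.     63.42] y -290.7282300059765 -283.2209399232341
132 rod 8 [ 482.62 -286.92   63.46] y -290.19521584702164 -283.60542443757896
140 rod 2 [ 475.57 -282.18   65.46]
[... 1242 characters left out ...]
1] y -306.3082282642953 -268.16864970075557
244 top 15 [ 368.59 -287.35   70.56] y -294.5869192810814 -280.07266307932235
252 rod 4 [ 356.98 -269.54   64.86] y -272.7696209645553 -267.29114721890863
252 top 14 [ 358.75 -287.27   70.12] y -294.0874806325872 -280.4638054248539
260 top 14 [ 348.76 -286.64   69.93] y -293.5597701937698 -279.64140790375535
268 top 13 [ 338.58 -286.55   70.02] y -293.0280644255453 -280.0491835233287
[   1.     -0.    412.71 -287.13] -0.03583655 2063 ((406.39453125, -282.96575927734375), (32.846961975097656, 139.15139770507812), 85.54302978515625) 70.20967205057302
[[ 335.75 -293.93]
 [ 474.48 -304.75]
 [ 477.04 -272.  ]
 [ 338.31 -261.19]]
table 0.4235480100072664
```

View pics/c_crop.png

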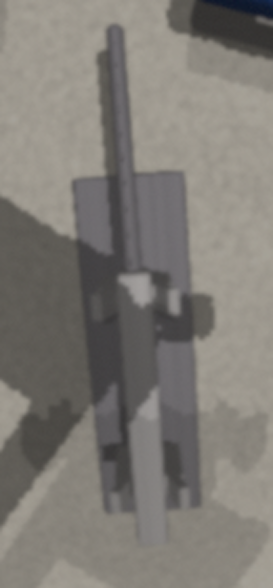

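Hook axis: y=-287.1, yaw ≈0.1°, top z=70. The ends at 335.7 and 476 put the grip at x=421, and the landmark gave 422. I descend there with the jaws across the handle.

```bash
python3 -c "
from h import *
need(421.5,-287.2,41,0.1)"
```

```text
row [-0.0126, 0.0016, 0.1594] [0.0002, -0.0001, -0.0737] dist mm 160 deg 4.2
```

```bash
python3 -m crank '[[[-0.0126,0.0016,0.05,0,0,-0.074],[-0.0126,0.0016,0.09,0,0,-0.074],[-0.0126,0.0016,0.13,0,0,-0.074],[-0.0126,0.0016,0.1594,0,0,-0.074],[-0.0126,0.0016,0.1594,0,0,-0.074],[-0.0126,0.0016,0.1594,0,0,-0.074]]]' 0
python3 - <<'E'
from h import *
need(421.5,-287.2,41,0.1)
p,d=r.snapshot("wrist");cv2.imwrite("pics/d_wrist.png",p)
E
```

```text
time: 3.1
tool_pos: [422.0, -288.1, 42.4]
tcp_rot: [179.9, -0.1, 0.1]
ft_force: [-0.1, 0.4, -0.3]
finger_gap: 85.6
row [-0.0005, -0.0009, 0.0014] [0.0012, -0.0012, -0.0003] dist mm 2 deg 0.1
```

View pics/d_wrist.png

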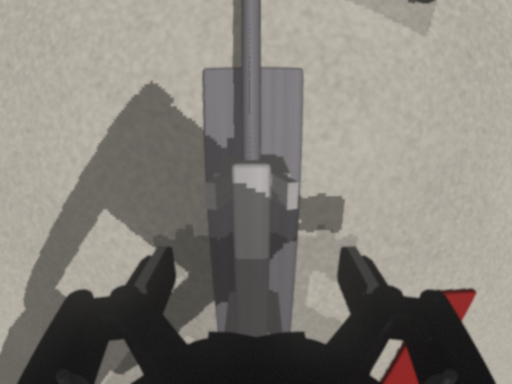

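The handle's centre is at column ~251.5 and the finger mid is at ~256.5, so the hook lies ~2 mm to +y of the finger plane. I'll measure it properly.

Run:
```python
from h import *
np.set_printoptions(precision=2,suppress=True)
for i in range(2):
    c=r.get_calibration("wrist");s=r.sense();p,d=r.snapshot("wrist");W=cloud("wrist",d,c)
    m=(W[...,2]>67)&(W[...,2]<74)&(W[...,0]>400)&(W[...,0]<480)&(abs(W[...,1]+287)<12)
    Q=W[m]; print(s["tool_pos"],s["tcp_rot"],Q[:,1].min(),Q[:,1].max(),Q[:,1].mean(),Q[:,2].mean(),Q[:,0].max())
    m=(W[...,2]>55)&(W[...,2]<67)&(W[...,0]>480)&(W[...,0]<590)&(abs(W[...,1]+287)<12)
    Q=W[m]; l=cv2.fitLine(Q[:,:2].astype(np.float32),cv2.DIST_HUBER,0,.01,.01).ravel();print("rod",Q.mean(0),np.degrees(np.arctan2(l[1],l[0])))
    for cc in (256.1,256.5): print(at_z("wrist",(cc,210),70,c))
    # finger edges
    g=p.max(2)
    for v in (260,270,280): 
        row=d[v];idx=np.where((row>0)&(row<160))[0];print(v,idx.min() if len(idx) else None,idx.max() if len(idx) else None)
print(c["cam_to_world"])
```

```text
[ 422.45 -288.32   42.88] [179.89  -0.12   0.09] -294.79444458339145 -278.65966367235893 -286.7901865511135 70.16658154114901 476.67169846444943
rod [ 511.8  -286.59   63.5 ] 0.47863674
[ 456.68 -289.     70.  ]
[ 456.68 -289.17   70.  ]
260 140 372
270 134 378
280 128 384
[ 422.64 -288.37   43.05] [179.87  -0.15   0.1 ] -294.81078188750985 -278.5998702485268 -286.79688913535654 70.16335069514417 476.5288976978171
rod [ 511.91 -286.59   63.48] 0.47831818
[ 456.78 -289.01   70.  ]
[ 456.78 -289.18   70.  ]
260 140 372
270 134 378
280 128 384
[[   0.     -0.95   -0.31  502.31]
 [  -1.     -0.     -0.   -288.61]
 [   0.      0.31   -0.95  186.16]
 [   0.      0.      0.      1.  ]]
```

```bash
python3 -m crank '[[[-0.001,-0.002,0.002,0,0.002,-0.004],[-0.001,-0.002,0.002,0,0.002,-0.004],[-0.001,-0.002,0.002,0,0.002,-0.004]]]'
python3 - <<'E'
from h import *
np.set_printoptions(precision=2,suppress=True)
c=r.get_calibration("wrist");s=r.sense();p,d=r.snapshot("wrist");W=cloud("wrist",d,c)
m=(W[...,2]>67)&(W[...,2]<74)&(W[...,0]>400)&(W[...,0]<480)&(abs(W[...,1]+287)<12)
Q=W[m]; print(s["tool_pos"],s["tcp_rot"],Q.mean(0));print(at_z("wrist",(256.1,210),70,c))
vs,us=np.where(m);print([(v,us[vs==v].mean()) for v in range(165,330,20) if (vs==v).any()])
E
```

```text
time: 3.62
tool_pos: [421.7, -286.2, 41.1]
tcp_rot: [179.9, -0.3, 0.3]
ft_force: [0.3, 0.0, -0.5]
finger_gap: 85.2
[ 421.67 -286.25   41.13] [179.86  -0.27   0.35] [ 443.31 -286.74   70.17]
[ 456.49 -286.73   70.  ]
[(165, np.float64(256.5)), (185, np.float64(256.5)), (205, np.float64(256.5)), (225, np.float64(256.5)), (245, np.float64(255.5)), (265, np.float64(256.0)), (285, np.float64(255.5)), (305, np.float64(255.5))]
```

The jaws are now centred on the hook: handle at column 256.3, aligned along its whole length. Closing the gripper.

```bash
python3 -m crank '[[[0,0,0,0,0,0],[0,0,0,0,0,0],[0,0,0,0,0,0],[0,0,0,0,0,0],[0,0,0,0,0,0],[0,0,0,0,0,0]]]' 1 50
python3 - <<'E'
from h import *
np.set_printoptions(precision=2,suppress=True)
s=r.sense();print(s["tool_pos"],s["tcp_rot"],s["ft_force"],s["finger_gap"],s["wrist_torque"])
p,d=r.snapshot("wrist");cv2.imwrite("pics/e_wrist.png",p)
E
```

```text
time: 4.42
tool_pos: [421.7, -286.4, 41.2]
tcp_rot: [179.9, -0.3, 0.3]
ft_force: [-0.5, -1.1, 1.4]
finger_gap: 15.2
[ 421.74 -286.36   41.15] [179.85  -0.27   0.34] [-0.47 -1.13  1.4 ] 15.183586134237904 [-0.03  0.01 -0.  ]
```

View pics/e_wrist.png

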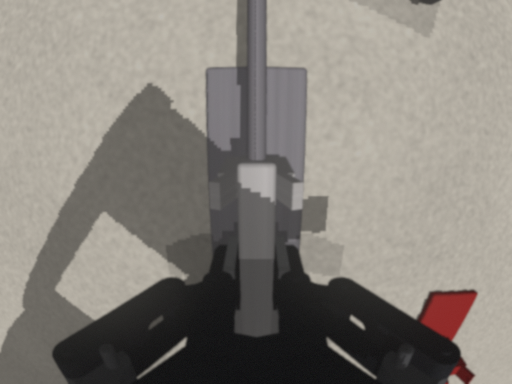

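The grasp is good: gap 15.2 mm, small forces. Grasp pose noted as (421.7,-286.3,41.15), yaw 0.34. Lifting straight up.

```bash
python3 -m crank '[[[0,0,-0.02,0,0,0],[0,0,-0.05,0,0,0],[0,0,-0.08,0,0,0],[0,0,-0.08,0,0,0],[0,0,-0.08,0,0,0]]]'
python3 - <<'E'
from h import *
np.set_printoptions(precision=2,suppress=True)
c=r.get_calibration("wrist");s=r.sense();p,d=r.snapshot("wrist");W=cloud("wrist",d,c);cv2.imwrite("pics/f_wrist.png",p)
r.snapshot("side")
print(s["ft_force"],s["finger_gap"])
P=s["tool_pos"]
m=(W[...,2]>P[2]+10)&(W[...,2]<P[2]+35)&(W[...,0]>480)&(W[...,0]<600)&(abs(W[...,1]+287)<12)
Q=W[m];
for a in range(480,600,20):
    q=Q[(Q[:,0]>=a)&(Q[:,0]<a+20)]
    if len(q): print(a,q.mean(0)-P)
for o in r.landmark_of("hook_tip","side")[:1]: print(o["conf"],at_z("side",o["pixel"],P[2]+19-31))
for o in r.landmark_of("hook_tip","wrist")[:1]: print(o["conf"],at_z("wrist",o["pixel"],P[2]+19-31,c))
need(540,-30,60,-7.3)
E
```

```text
time: 5.1
tool_pos: [420.8, -285.6, 119.8]
tcp_rot: [179.9, -0.2, 0.3]
ft_force: [-0.6, 0.1, -2.6]
finger_gap: 15.3
[-0.55  0.05 -2.58] 15.277703685382212
480 [69.28 -0.38 22.28]
500 [89.34 -0.33 22.22]
520 [109.13  -0.25  22.19]
540 [120.47  -0.14  21.88]
0.63 [ 586.22 -287.91  107.85]
row [0.1208, -0.2548, 0.0596] [0.0006, -0.0027, 0.1334] dist mm 288 deg 7.6
```

View pics/f_wrist.png

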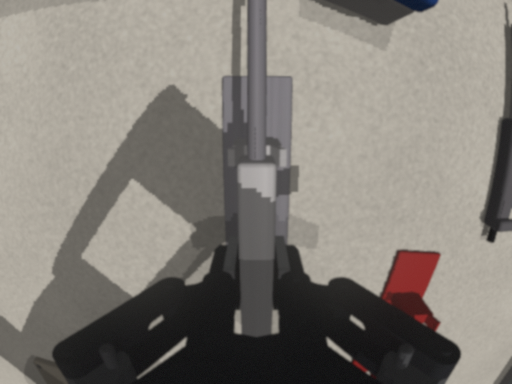

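The hook is level in the hand and the stand is undisturbed. I'll check the eye's location in the existing side picture, where its front bar may just show under the ledge.

Run:
```python
from h import *
O=np.array([646,-42,0.]);R=Ro.from_euler('z',-7.3,degrees=True)
p=cv2.imread("pics/a_side.png")
q=cv2.resize(p[175:250,160:270],None,fx=7,fy=7,interpolation=cv2.INTER_CUBIC)
for P in [(43,-20,30),(43,20,30),(35,-20,30),(35,20,30),(59,0,26),(0,-180,110),(0,180,110),(0,0,95)]:
    w=O+R.apply(np.array(P,float));u=proj("side",w);print(P,u,w)
    cv2.circle(q,tuple(int(v) for v in ((u-[160,175])*7+3)),4,(0,0,255),-1)
cv2.imwrite("pics/g.png",q)
```

```text
(43, -20, 30) [210.34816701 209.70425035] [686.11016886 -67.30166702  30.        ]
(43, 20, 30) [203.39544873 216.61919157] [691.1927532  -27.62588932  30.        ]
(35, -20, 30) [212.25459921 210.47780448] [678.17501332 -66.28515015  30.        ]
(35, 20, 30) [205.31989269 217.42101832] [683.25759766 -26.60937245  30.        ]
(59, 0, 26) [203.2128698  212.43684805] [704.52177211 -49.49681191  26.        ]
(0, -180, 110) [244.99543499 170.17450595] [ 623.12837045 -220.54099967  110.        ]
(0, 180, 110) [180.41815483 233.51131301] [668.87162955 136.54099967 110.        ]
(0, 0, 95) [215.69310201 202.78186556] [646. -42.  95.]
```

View pics/g.png

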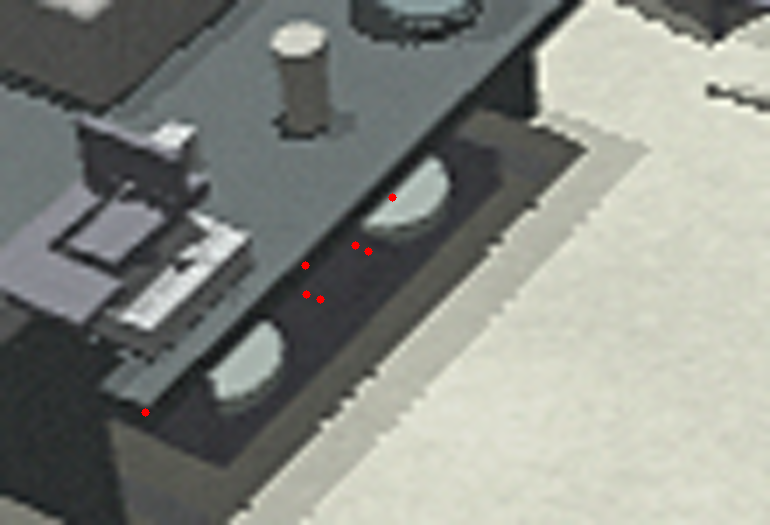

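Run:
```python
from h import *
np.set_printoptions(precision=1,suppress=True)
for n in ["side","scene"]:
    d=np.load(f"pics/d_{n}.npy");W=cloud(n,d);p=cv2.imread(f"pics/a_{n}.png")
    cols=range(178,246,6) if n=="side" else range(235,345,10)
    for u in cols:
        # walk up rows; find rows where z about 110
        v=[v for v in range(150,320) if 104<W[v,u,2]<116]
        if n=="side": vv=max(v) if v else None
        else: vv=min(v) if v else None
        if vv: print(n,u,vv,W[vv,u],W[vv+(-1 if n=='side' else 1),u], "riser",Ro.from_euler('z',7.3,degrees=True).apply(W[vv,u]-[646,-42,0]),p[vv-2:vv+3,u].mean(1))
```

```text
side 178 232 [681.7 130.3 105.8] [682.9 128.  107.4] riser [ 13.6 175.5 105.8] [123.  124.3  37.3  41.7  42. ]
side 184 230 [667.1 119.  109.4] [666.7 118.8 113.5] riser [  0.5 162.4 109.4] [120.3  91.7  34.7  42.   39. ]
side 190 225 [664.2  89.5 104.9] [663.7  89.4 109.3] riser [  1.4 132.7 104.9] [117.7  49.3  34.   29.   70.7]
side 196 218 [661.1  57.6 107.7] [661.1  56.8 111.3] riser [  2.3 100.7 107.7] [119.3 116.7  54.7  36.   34. ]
side 202 213 [656.9  27.7 104.9] [657.2  26.4 108. ] riser [  2.   70.5 104.9] [120.   73.   40.3  42.   39. ]
side 208 206 [654.8  -8.  105.8] [653.2  -6.3 112. ] riser [  4.4  34.8 105.8] [118.  114.   72.7  35.3  36.3]
side 214 201 [649.  -37.7 105.2] [650.1 -40.2 107.1] riser [  2.4   4.7 105.2] [117.   71.7  32.3  33.3  55.3]
side 220 195 [645.  -72.2 105. ] [645.3 -73.3 108.3] riser [  2.9 -30.1 105. ] [119.   71.   35.3  35.3  55. ]
side 226 190 [ 637.5 -101.3  106.4] [ 640.4 -107.   105.6] riser [ -0.9 -59.9 106.4] [71.3 39.3 39.3 43.7 72. ]
side 232 183 [ 635.5 -142.4  106.6] [ 636.3 -144.4  109.2] riser [   2.3 -100.9  106.6] [125.7  99.3
[... 808 characters left out ...]
] [155.  115.3  86.3  85.3  87. ]
scene 285 226 [652.5 -30.2 107.8] [658.7 -33.1 112.4] riser [  5.   12.5 107.8] [160.  137.3  84.   87.3  83.3]
scene 295 224 [657.6   3.6 109.4] [661.5   1.9 109.8] riser [  5.7  46.7 109.4] [154.7 128.7  85.7  87.7  86.3]
scene 305 222 [663.9  36.9 113. ] [664.2  37.4 106.9] riser [  7.7  80.5 113. ] [158.3 131.3  83.   86.3  89. ]
scene 315 220 [666.9  72.5 110.6] [694.2  53.9 154.6] riser [  6.2 116.2 110.6] [104.   98.7  91.  103.7 105.3]
scene 325 218 [667.8 110.  104.4] [699.5  86.6 156.9] riser [  2.3 153.6 104.4] [161.3 148.3  90.3 102.3 104.7]
scene 335 241 [761.4  99.6 108.8] [764.9  97.8 109.1] riser [ 96.5 155.1 108.8] [66.  72.  82.7 84.7 85.3]
```

The edge points put the riser's front at O≈(649,-42). I move the hook in front of the riser, lined up with yaw -7.3.

```bash
python3 -c "
from h import *
need(401,-10.2,57,-7.3)"
```

```text
row [-0.0181, -0.2754, 0.0622] [0.0006, -0.0027, 0.1334] dist mm 283 deg 7.6
```

```bash
python3 -m crank '[[[-0.01,-0.05,0,0,0,0.03],[-0.018,-0.1,0,0,-0.003,0.07],[-0.018,-0.15,0.01,0,-0.003,0.1],[-0.018,-0.2,0.02,0,-0.003,0.1334],[-0.018,-0.24,0.04,0,-0.003,0.1334],[-0.018,-0.2754,0.0622,0,-0.003,0.1334],[-0.018,-0.2754,0.0622,0,-0.003,0.1334],[-0.018,-0.2754,0.0622,0,-0.003,0.1334]]]'
python3 - <<'E'
from h import *
np.set_printoptions(precision=2,suppress=True)
s=r.sense();print(s["ft_force"])
for n in ["side","scene"]:
    p,d=r.snapshot(n);cv2.imwrite(f"pics/i_{n}.png",p)
    for o in r.landmark_of("hook_tip",n)[:1]: print(n,o["conf"],o["pixel"],at_z(n,o["pixel"],s["tool_pos"][2]-12))
    for o in r.landmark_of("eye",n)[:1]: print(n,o["conf"],o["pixel"],at_z(n,o["pixel"],26))
# target tip
need(543.5,-28.5,57,-7.3)
E
```

```text
time: 6.3
tool_pos: [401.0, -10.4, 56.9]
tcp_rot: [179.9, 0.0, -7.3]
ft_force: [-0.0, -0.5, -1.7]
finger_gap: 15.2
[-0.04 -0.49 -1.73]
side 0.84 [236.1, 221.8] [570.56 -32.85  44.95]
side 0.98 [207.0, 213.8] [689.19 -48.35  26.  ]
scene 0.72 [273.0, 218.2] [572.96 -39.4   44.95]
row [0.1431, -0.0008, 0.0006] [0.0008, -0.0008, -0.0013] dist mm 143 deg 0.1
```

View pics/i_side.png

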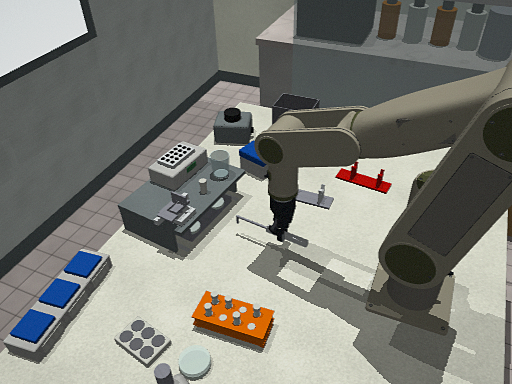

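View pics/i_scene.png

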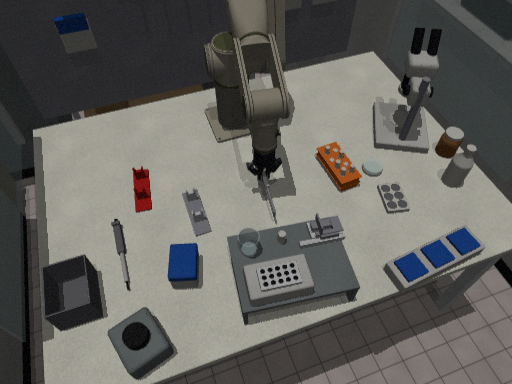

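The tip is seen at ~(571,-33) and 565 was expected. The eye's visible front is on the riser's centre line, so alignment is fine. Going in above the eye, then lowering gently.

```bash
python3 -m crank '[[[0.04,0,0,0,0,0],[0.08,0,0,0,0,0],[0.12,0,0,0,0,0],[0.143,-0.0008,0,0,0,0],[0.143,-0.0008,0,0,0,0],[0.143,-0.0008,0,0,0,0]]]'
python3 - <<'E'
from h import *
need(543.5,-28.5,26,-7.3)
r.snapshot("side");p,d=r.snapshot("side");cv2.imwrite("pics/j.png",cv2.resize(p[130:280,140:340],None,fx=4,fy=4,interpolation=cv2.INTER_CUBIC))
E
```

```text
time: 7.35
tool_pos: [542.6, -28.6, 57.3]
tcp_rot: [180.0, 0.0, -7.4]
ft_force: [0.3, 0.4, -1.1]
finger_gap: 15.6
row [0.0009, -0.0003, 0.0313] [0.0007, 0.0005, -0.0017] dist mm 31 deg 0.1
```

View pics/j.png

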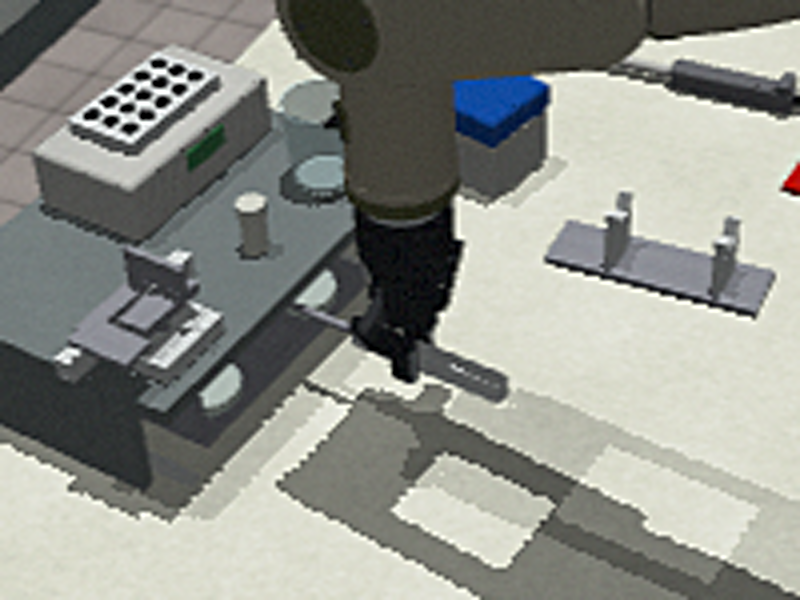

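The hook reaches under the ledge without contact. Lowering into the eye.

```bash
python3 -m crank '[[[0.001,0,0.008,0,0,0],[0.001,0,0.015,0,0,0],[0.001,0,0.022,0,0,0],[0.001,0,0.022,0,0,0]]]'; python3 -m crank '[[[0,0,0.005,0,0,0],[0,0,0.009,0,0,0],[0,0,0.009,0,0,0]]]'
```

```text
time: 7.95
tool_pos: [542.5, -28.5, 34.3]
tcp_rot: [180.0, 0.1, -7.4]
ft_force: [0.4, 0.1, -1.4]
finger_gap: 15.4
time: 8.32
tool_pos: [542.3, -28.4, 24.9]
tcp_rot: [180.0, 0.1, -7.4]
ft_force: [-0.1, -0.0, -1.9]
finger_gap: 15.2
```

No contact: the tip is at about 13 mm, inside the loop. Pulling.

```bash
python3 -m crank '[[[-0.01,0,-0.001,0,0,0],[-0.02,0,-0.001,0,0,0],[-0.03,0,-0.001,0,0,0],[-0.04,0,-0.001,0,0,0],[-0.05,0,-0.001,0,0,0],[-0.06,0,-0.001,0,0,0]]]'
python3 - <<'E'
from h import *
s=r.sense();print(s["ft_force"],s["wrist_torque"],s["tool_pos"])
p,d=r.snapshot("side");cv2.imwrite("pics/k.png",cv2.resize(p[130:280,140:340],None,fx=4,fy=4,interpolation=cv2.INTER_CUBIC))
E
```

```text
time: 9.07
tool_pos: [482.3, -20.7, 26.2]
tcp_rot: [180.0, 0.1, -7.4]
ft_force: [3.4, -0.5, -2.7]
finger_gap: 15.1
[ 3.43102992 -0.48732761 -2.70793287] [-0.04805955 -0.31610347  0.0187848 ] [482.32175071 -20.69906363  26.15525075]
```

View pics/k.png

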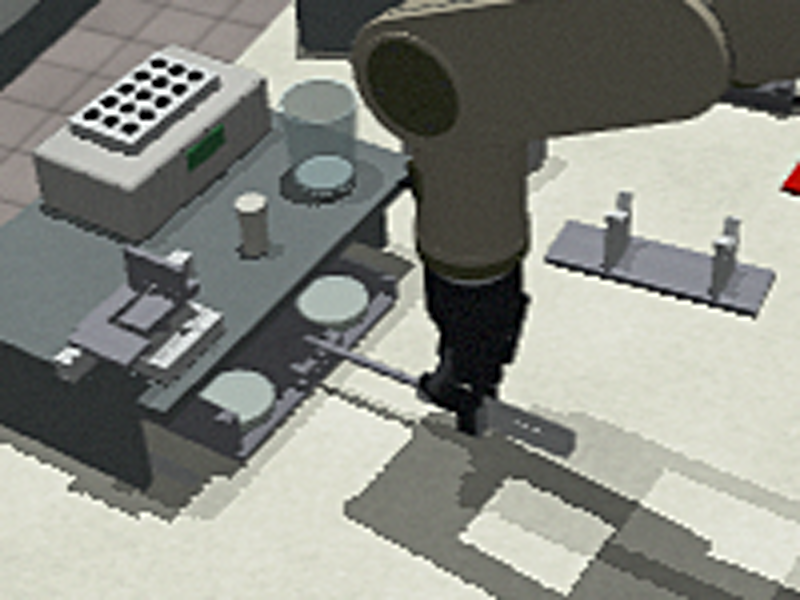

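The tray is coming out with 3 N of pull, and the hook's end is in the eye. I continue to about 5 mm short of the stop, then in small steps.

```bash
python3 -m crank '[[[-0.01,0,0,0,0,0],[-0.02,0,0,0,0,0],[-0.03,0,0,0,0,0],[-0.038,0,0,0,0,0],[-0.042,0,0,0,0,0]]]'; python3 -m crank '[[[-0.003,0,0,0,0,0],[-0.006,0,0,0,0,0]]]'; python3 -m crank '[[[-0.003,0,0,0,0,0],[-0.005,0,0,0,0,0]]]'
```

```text
time: 9.75
tool_pos: [438.8, -15.0, 25.9]
tcp_rot: [180.0, 0.2, -7.4]
ft_force: [2.2, -0.4, -2.4]
finger_gap: 15.3
time: 10.0
tool_pos: [432.7, -14.2, 25.9]
tcp_rot: [180.0, 0.2, -7.4]
ft_force: [0.9, -0.1, -1.7]
finger_gap: 15.5
time: 10.25
tool_pos: [431.1, -14.1, 27.4]
tcp_rot: [180.0, -0.2, -7.4]
ft_force: [18.1, -3.4, -7.3]
finger_gap: 15.3
```

It hit the stop: 18 N after ~112 mm, as computed. I ease off forward (the tray shouldn't move, since the eye is longer than the tip), then lift out.

```bash
python3 -m crank '[[[0.004,0,0,0,0,0],[0.008,0,0,0,0,0],[0.01,0,0,0,0,0],[0.01,0,0,0,0,0]]]'; python3 -m crank '[[[0,0,-0.01,0,0,0],[0,0,-0.025,0,0,0],[0,0,-0.04,0,0,0],[0,0,-0.05,0,0,0],[0,0,-0.05,0,0,0]]]'
python3 - <<'E'
from h import *
np.set_printoptions(precision=2,suppress=True)
s=r.sense();print(s["ft_force"],s["wrist_torque"],s["tool_pos"])
p,d=r.snapshot("side");cv2.imwrite("pics/l.png",cv2.resize(p[130:280,140:340],None,fx=4,fy=4,interpolation=cv2.INTER_CUBIC))
c=r.get_calibration("wrist");s=r.sense();p,d=r.snapshot("wrist");cv2.imwrite("pics/l_w.png",p)
W=cloud("wrist",d,c);R0=Ro.from_euler('xyz',s["tcp_rot"],degrees=True)
L=R0.inv().apply((W-s["tool_pos"]).reshape(-1,3)).reshape(W.shape)
for a in range(40,170,20):
    m=(L[...,0]>a)&(L[...,0]<a+20)&(abs(L[...,1])<14)&(L[...,2]<-8)&(L[...,2]>-40)
    if m.any(): print(a,L[m].mean(0))
for o in r.landmark_of("hook_tip","wrist")[:2]: print(o)
E
```

```text
time: 10.75
tool_pos: [440.8, -15.3, 27.1]
tcp_rot: [180.0, -0.2, -7.4]
ft_force: [-0.6, -0.3, -2.2]
finger_gap: 15.4
time: 11.38
tool_pos: [441.7, -15.4, 78.6]
tcp_rot: [180.0, -0.3, -7.4]
ft_force: [0.5, -1.1, -1.4]
finger_gap: 15.1
[ 0.53 -1.06 -1.4 ] [-0.04  0.   -0.03] [441.66 -15.44  78.56]
40 [ 49.59   0.91 -27.01]
60 [ 69.96   0.8  -21.66]
80 [ 90.11   0.74 -21.5 ]
100 [109.78   0.81 -21.27]
120 [121.14   0.75 -21.04]
```

View pics/l.png

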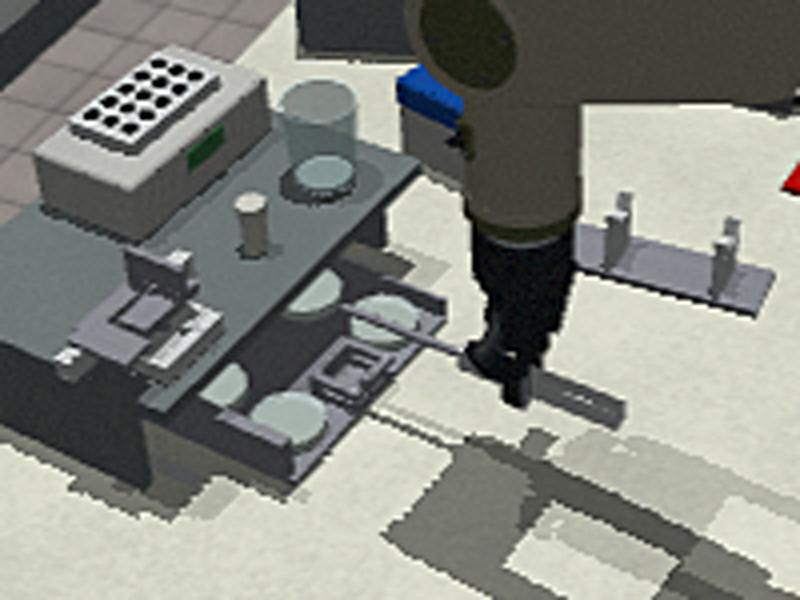

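View pics/l_w.png

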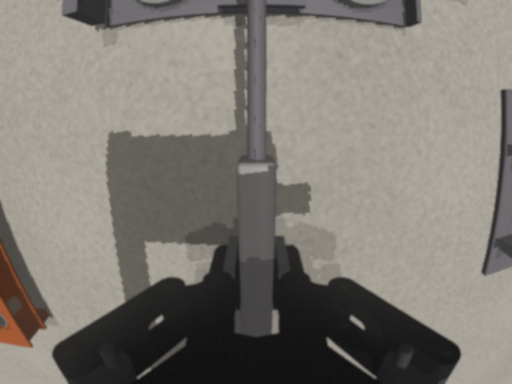

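The tray is out at its stop, the hook is clear and still level (within 0.7°), and the empty stand is where it was. Carrying the hook back above the stand.

```bash
python3 -c "
from h import *
need(421.7,-286.3,115,0.34,179.87,-0.27)"
```

```text
row [0.0166, 0.2712, -0.0381] [-0.0011, 0.003, -0.1348] dist mm 274 deg 7.7
```

```bash
python3 -m crank '[[[0,0.02,-0.03,0,0,0],[0.003,0.06,-0.038,0,0,-0.05],[0.008,0.11,-0.038,0,0,-0.09],[0.012,0.16,-0.038,-0.001,0.003,-0.135],[0.0166,0.21,-0.038,-0.001,0.003,-0.135],[0.0166,0.25,-0.038,-0.001,0.003,-0.135],[0.0166,0.2712,-0.038,-0.001,0.003,-0.135],[0.0166,0.2712,-0.038,-0.001,0.003,-0.135],[0.0166,0.2712,-0.038,-0.001,0.003,-0.135]]]'
python3 - <<'E'
from h import *
np.set_printoptions(precision=2,suppress=True)
need(421.7,-286.3,115,0.34,179.87,-0.27)
c=r.get_calibration("wrist");s=r.sense();p,d=r.snapshot("wrist");cv2.imwrite("pics/m_w.png",p)
W=cloud("wrist",d,c)
def mm(zl,zh,xl,xh,w=40):
    m=(W[...,2]>zl)&(W[...,2]<zh)&(W[...,0]>xl)&(W[...,0]<xh)&(abs(W[...,1]+287)<w);return W[m]
q=mm(-2,14,530,700,40)
# plate edges : saddle cheek tops
for zl,zh in((50,70),):
    q=mm(zl,zh,330,500,35); 
    if len(q): print("cheeks",len(q),q.min(0),q.max(0),q.mean(0)); print(q[q[:,1]>-287].mean(0),q[q[:,1]<-287].mean(0))
q=mm(130,137,480,560,12);print("rod",q.mean(0)-s["tool_pos"])
E
```

```text
time: 12.65
tool_pos: [421.7, -285.1, 114.4]
tcp_rot: [179.9, -0.2, 0.4]
ft_force: [-0.9, 0.1, -1.7]
finger_gap: 14.9
row [0.0, 0.0012, -0.0006] [-0.0013, 0.0007, 0.0006] dist mm 1 deg 0.1
cheeks 570 [ 455.41 -306.35   50.02] [ 467.81 -266.83   67.9 ] [ 462.8  -287.2    61.99]
[ 462.97 -271.51   62.51] [ 462.64 -301.23   61.52]
rod [90.24 -0.14 21.4 ]
```

View pics/m_w.png

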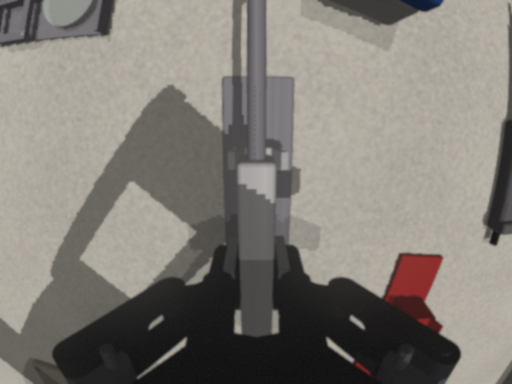

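The picture is practically the same as just after lift-off. I descend in two stages, correcting y in between.

```bash
python3 -m crank '[[[0,0.0012,0.02,-0.001,0,0],[0,0.0012,0.04,-0.001,0,0],[0,0.0012,0.053,-0.001,0,0],[0,0.0012,0.053,-0.001,0,0],[0,0.0012,0.053,-0.001,0,0]]]'
python3 -c "
from h import *
need(421.7,-286.3,42,0.34,179.87,-0.27)"
```

```text
time: 13.32
tool_pos: [422.6, -286.3, 62.3]
tcp_rot: [179.8, -0.3, 0.4]
ft_force: [-0.3, -0.2, -2.0]
finger_gap: 15.2
row [-0.001, -0.0, 0.0203] [0.0006, -0.0003, 0.0016] dist mm 20 deg 0.1
```

```bash
python3 -m crank '[[[-0.001,0,0.007,0.0006,0,0.001],[-0.001,0,0.014,0.0006,0,0.001],[-0.001,0,0.0205,0.0006,0,0.001],[-0.001,0,0.0205,0.0006,0,0.001]]]'
python3 -c "
from h import *
need(421.7,-286.3,41.15,0.34,179.87,-0.27)"
```

```text
time: 13.82
tool_pos: [421.7, -286.4, 41.4]
tcp_rot: [179.9, -0.3, 0.4]
ft_force: [-0.9, -0.3, -1.4]
finger_gap: 15.2
row [0.0, -0.0001, 0.0003] [-0.0001, -0.0002, 0.0005] dist mm 0 deg 0.0
```

```bash
python3 -m crank '[[[0,0,0.0006,0,0,0],[0,0,0.0008,0,0,0]]]'; python3 -m crank '[[[0,0,0,0,0,0],[0,0,0,0,0,0],[0,0,0,0,0,0],[0,0,0,0,0,0],[0,0,0,0,0,0]]]' 0
python3 - <<'E'
from h import *
np.set_printoptions(precision=2,suppress=True)
c=r.get_calibration("wrist");s=r.sense();p,d=r.snapshot("wrist");cv2.imwrite("pics/n_w.png",p)
W=cloud("wrist",d,c);m=(W[...,2]>67)&(W[...,2]<74)&(W[...,0]>400)&(W[...,0]<480)&(abs(W[...,1]+287)<12)
Q=W[m];print(s["tool_pos"],Q.mean(0),Q[:,0].max(),Q[:,2].std())
m=(W[...,2]>55)&(W[...,2]<67)&(W[...,0]>480)&(W[...,0]<590)&(abs(W[...,1]+287)<12);Q=W[m];print("rod",Q.mean(0),np.polyfit(Q[:,0],Q[:,1],1),np.polyfit(Q[:,0],Q[:,2],1))
E
```

```text
time: 14.08
tool_pos: [421.7, -286.5, 41.1]
tcp_rot: [179.9, -0.3, 0.4]
ft_force: [-4.2, 2.6, 6.8]
finger_gap: 15.5
time: 14.7
tool_pos: [421.7, -286.5, 41.1]
tcp_rot: [179.9, -0.3, 0.4]
ft_force: [-0.6, -0.1, -0.4]
finger_gap: 85.0
[ 421.7  -286.45   41.1 ] [ 443.45 -287.11   70.17] 476.86085485655246 0.7067513338540444
rod [ 511.24 -286.6    63.47] [   0.01 -290.33] [ 0.   63.27]
```

View pics/n_w.png

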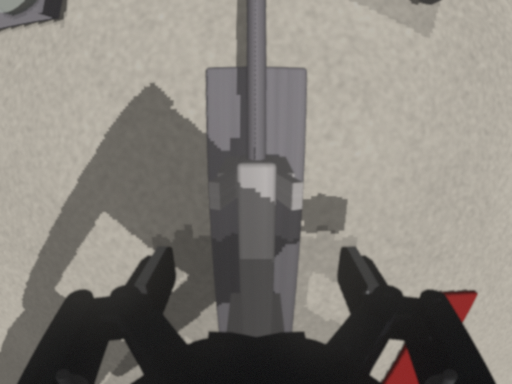

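The hook is back in both saddles: handle mean (443.4,-287.1,70.2) against (443.3,-286.7,70.2) before. Going straight up, then over to the lock, turning the jaws along riser x while shutting them.

```bash
python3 -m crank '[[[0,0,-0.02,0,0,0],[0,0,-0.07,0,0,0],[0,0,-0.13,0,0,0],[0,0,-0.19,0,0,0],[0,0,-0.21,0,0,0]]]'; python3 -c "
from h import *
need(705,71,250,82.7)"
```

```text
time: 15.38
tool_pos: [422.2, -287.3, 256.2]
tcp_rot: [179.6, -0.6, 0.4]
ft_force: [0.5, -0.4, -0.3]
finger_gap: 85.6
row [0.285, -0.3565, 0.0067] [0.0133, -0.0036, -1.437] dist mm 457 deg 82.3
```

```bash
python3 -m crank '[[[0.285,-0.3565,0.007,0.013,-0.004,-1.437],[0.285,-0.3565,0.007,0.013,-0.004,-1.437],[0.285,-0.3565,0.007,0.013,-0.004,-1.437],[0.285,-0.3565,0.007,0.013,-0.004,-1.437],[0.285,-0.3565,0.007,0.013,-0.004,-1.437],[0.285,-0.3565,0.007,0.013,-0.004,-1.437],[0.285,-0.3565,0.007,0.013,-0.004,-1.437],[0.285,-0.3565,0.007,0.013,-0.004,-1.437],[0.285,-0.3565,0.007,0.013,-0.004,-1.437],[0.285,-0.3565,0.007,0.013,-0.004,-1.437]]]' 1 30
python3 - <<'E'
from h import *
np.set_printoptions(precision=2,suppress=True)
need(705,71,250,82.7)
c=r.get_calibration("wrist");s=r.sense();p,d=r.snapshot("wrist");cv2.imwrite("pics/o_w.png",p);np.save("pics/o_d.npy",d);np.savez("pics/o_c.npz",**c)
print(s["finger_gap"])
for k,z in dict(plunger_top=156,keeper_tab=188).items():
    for o in r.landmark_of(k,"wrist")[:2]: print(k,o["conf"],o["pixel"],at_z("wrist",o["pixel"],z,c))
p,d=r.snapshot("side");cv2.imwrite("pics/o_s.png",cv2.resize(p[130:280,120:320],None,fx=4,fy=4,interpolation=cv2.INTER_CUBIC))
E
```

```text
time: 16.62
tool_pos: [704.4, 70.1, 248.9]
tcp_rot: [-179.9, 0.1, 82.5]
ft_force: [-0.5, -0.3, 0.3]
finger_gap: -0.1
row [0.0009, 0.0005, -0.0011] [-0.0014, 0.001, -0.003] dist mm 2 deg 0.2
-0.09019826262154064
plunger_top 0.61 [261.7, 201.3] [708.14  63.54 156.  ]
keeper_tab 0.85 [259.3, 220.0] [705.46  60.62 188.  ]
```

View pics/o_w.png

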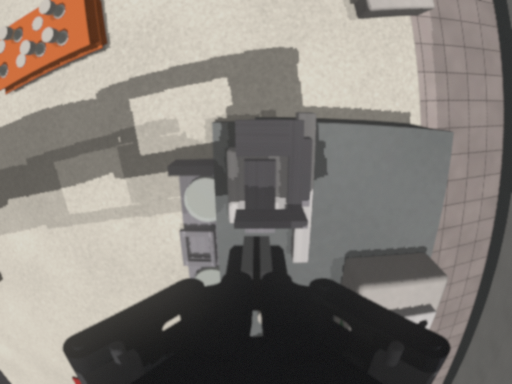

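View pics/o_s.png

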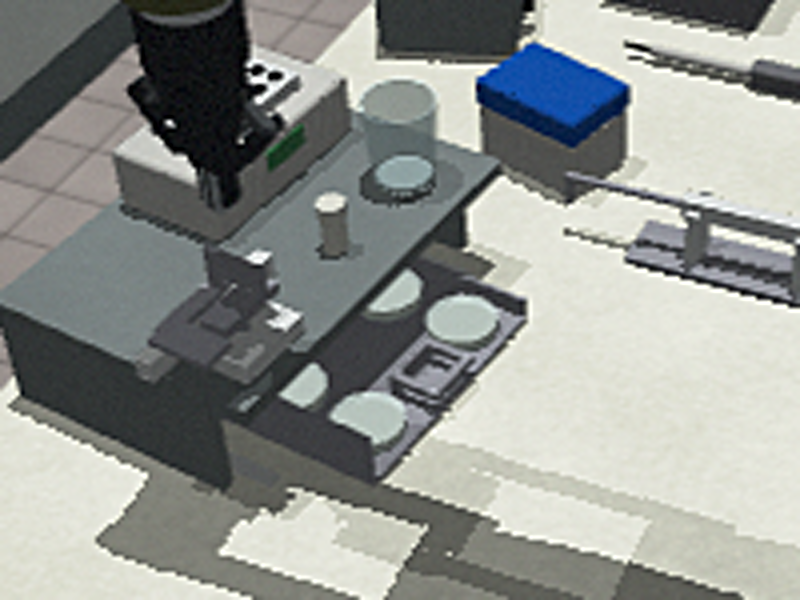

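The wrist view shows the tab at rows 205–225, the bare head at about (260,185), the tongue block at rows 120–160, and the rail on the right at columns 285–315. Next, depth sections in the riser frame.

```bash
python3 - <<'E'
from h import *
np.set_printoptions(precision=1,suppress=True,linewidth=200)
d=np.load("pics/o_d.npy");c=dict(np.load("pics/o_c.npz"));W=cloud("wrist",d,c)
L=Ro.from_euler('z',7.3,degrees=True).apply((W-[649,-42,0]).reshape(-1,3)).reshape(W.shape)
m=(abs(L[...,2]-110)<4)&(L[...,0]>0)&(L[...,0]<240)&(abs(L[...,1])<178);Q=L[m];print("shelf",np.median(Q[:,2]))
print("along col 259 (riser x,y,z)")
for v in range(116,232,4): print(v,L[v,252],L[v,259],L[v,268])
print("across row 185");
for u in range(210,330,5): print(u,L[185,u],L[140,u],L[214,u])
# tab
m=(L[...,2]>184)&(L[...,2]<194)&(L[...,1]>60)&(L[...,1]<140)&(L[...,0]>0)&(L[...,0]<100);Q=L[m];print("tab top",len(Q),Q.min(0),Q.max(0),Q.mean(0),"slope",np.polyfit(Q[:,0],Q[:,1],1))
# left riser edge yaw
# fingertip
m=(W[...,2]>235)&(W[...,2]<275);Q=W[m];print("tip",len(Q),Q.min(0),Q.max(0))
v,u=np.where(m);print(v.min(),u[v<v.min()+12].min(),u[v<v.min()+12].max())
T=Ro.from_euler('z',-82.5,degrees=True).apply(Q-[704.4,70.1,248.9]);print("tip tool",T.min(0),T.max(0))
E
python3 - <<'E'
import cv2
p=cv2.imread("pics/o_w.png");cv2.imwrite("pics/o_c.png",cv2.resize(p[110:300,170:350],None,fx=3.1,fy=3.1,interpolation=cv2.INTER_CUBIC))
E
```

```text
shelf 110.34828686371753
along col 259 (riser x,y,z)
116 [ 35.1 173.8   0.3] [ 44.2 173.7   0.2] [ 55.9 173.8   1.1]
120 [ 37.5 179.8 151.7] [ 43.1 179.8 151.6] [ 50.3 179.8 151.3]
124 [ 37.4 176.5 151.5] [ 43.1 176.6 152. ] [ 50.3 176.5 151.4]
128 [ 37.4 173.3 152. ] [ 43.1 173.2 150.5] [ 50.3 173.2 150.5]
132 [ 37.4 170.  151. ] [ 43.  170.  151.6] [ 50.3 170.  151.8]
136 [ 37.4 166.8 151.7] [ 43.  166.6 150.7] [ 50.4 166.6 151. ]
140 [ 37.4 163.5 152.2] [ 43.  163.4 151.5] [ 50.3 163.4 151.7]
144 [ 37.3 160.  150.8] [ 43.  160.2 152.2] [ 50.3 160.2 152. ]
148 [ 37.3 156.8 151.6] [ 43.  156.8 151.7] [ 50.4 156.6 150.2]
152 [ 37.3 153.5 151.4] [ 43.  153.5 151.8] [ 50.4 153.5 151.5]
156 [ 36.9 145.5 128. ] [ 43.2 145.6 128.6] [ 51.3 145.5 128.3]
160 [ 37.3 147.7 155.8] [ 43.  147.4 154.7] [ 50.3 147.3 154.1]
164 [ 37.3 144.4 155.8] [ 43.  144.4 155.9] [ 50.3 144.6 157. ]
168 [ 37.3 141.  155.8] [ 43.  140.9 155.4] [ 50.3 141.  155.8]
172 [ 37.3 137.7 155.9] [ 43.  137.7 156. ] [ 50.3 137.7 156.2]
176 [ 37.2 134.4 156.2] [ 43.  134.8 157.8] [ 50.3 134.4 156.5]
180 [ 37.2 130.8 155.7]
[... 1852 characters left out ...]
 125.2 151.6] [ 68.2 163.6 152.2] [ 67.2 108.8 176.1]
295 [ 73.5 125.2 151.7] [ 72.5 163.5 151. ] [ 71.3 108.4 175.3]
300 [ 77.9 125.1 151.2] [ 76.5 163.7 152. ] [ 75.4 108.2 174.9]
305 [ 82.9 123.8 147. ] [ 81.4 163.1 147.4] [ 87.3  89.7 130.2]
310 [ 87.3 124.  147.6] [ 85.7 163.1 146.9] [ 92.1  89.9 130.8]
315 [ 99.4 112.8 110.5] [ 97.5 157.9 109.4] [101.2  81.8 111.4]
320 [104.5 112.8 110.4] [102.3 158.1 110.2] [106.6  81.5 111. ]
325 [109.6 112.9 110.9] [107.2 158.3 110.6] [112.   81.3 110.5]
tab top 711 [ 23.8 101.5 184. ] [ 79.6 109.1 190.3] [ 51.5 105.8 187.9] slope [ -0.  106.1]
tip 1103 [691.6  73.7 252.3] [718.7  82.1 275. ]
236 232 280
tip tool [  5.3 -13.7   3.4] [11.4 13.7 26.1]
```

View pics/o_c.png

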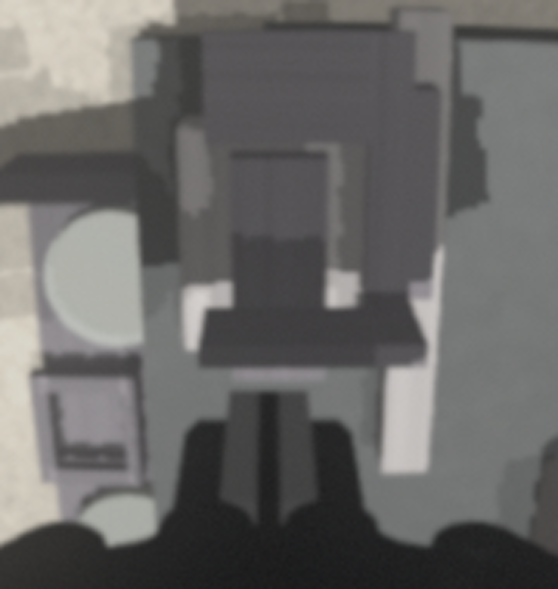

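The geometry checks out in my riser frame. The head is at x 30–57.5 and z 156, the tab's +y face at y=108.4 and z 188, the tongue edge at y≈151 (42 mm bare), and the rail inside edge at x≈67. The fingertips are ±13.7 across. I aim at y=125, x=43.7, which is world (708.2,76.4).

```bash
python3 -c "
from h import *
need(708.2,76.4,166,82.7)"
```

```text
row [0.007, 0.0026, 0.0842] [0.0004, 0.0005, -0.0024] dist mm 85 deg 0.1
```

```bash
python3 -m crank '[[[0.007,0.0026,0.02,0,0,-0.0024],[0.007,0.0026,0.05,0,0,-0.0024],[0.007,0.0026,0.075,0,0,-0.0024],[0.007,0.0026,0.084,0,0,-0.0024],[0.007,0.0026,0.084,0,0,-0.0024]]]'
python3 - <<'E'
from h import *
np.set_printoptions(precision=1,suppress=True)
c=r.get_calibration("wrist");s=r.sense();p,d=r.snapshot("wrist");cv2.imwrite("pics/q_w.png",p)
p,dd=r.snapshot("side");cv2.imwrite("pics/q_s.png",cv2.resize(p[150:260,120:250],None,fx=5,fy=5,interpolation=cv2.INTER_CUBIC))
need(708.2,76.4,158,82.7)
E
```

```text
time: 17.45
tool_pos: [707.6, 76.4, 164.9]
tcp_rot: [-179.9, 0.0, 82.7]
ft_force: [-0.2, -0.6, -0.3]
finger_gap: -0.3
row [-0.0001, -0.0006, 0.0093] [0.002, 0.0002, -0.0001] dist mm 9 deg 0.1
```

View pics/q_w.png

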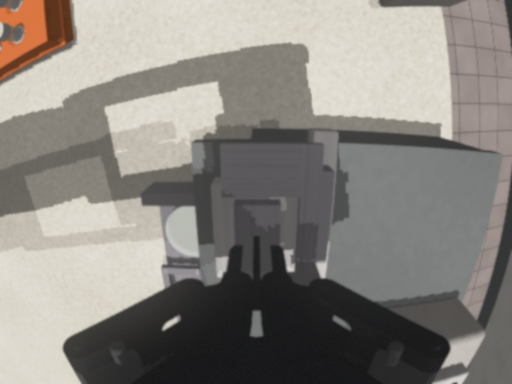

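View pics/q_s.png

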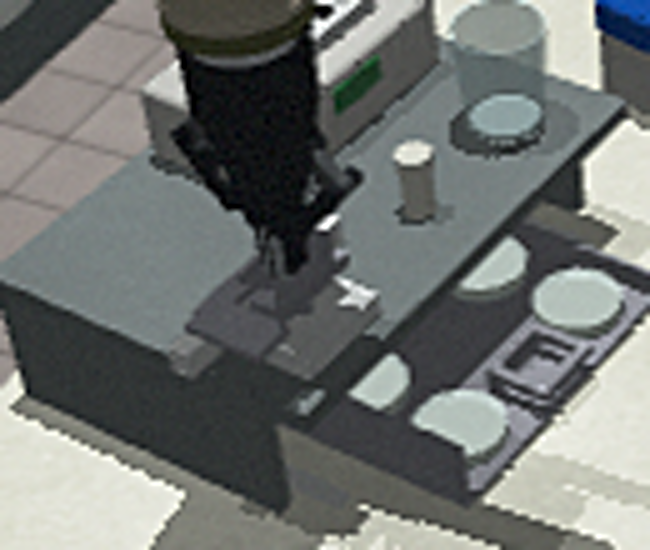

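The fingers are over the bare head, between tab and tongue. Pressing down in steps while reading the force.

```bash
python3 -m crank '[[[0,0,0.007,0,0,0],[0,0,0.012,0,0,0],[0,0,0.015,0,0,0],[0,0,0.015,0,0,0]]]'; python3 -c "
from h import *
need(708.2,76.4,142,82.7)"
```

```text
time: 18.05
tool_pos: [709.2, 76.4, 152.7]
tcp_rot: [179.8, 0.0, 82.7]
ft_force: [0.8, -0.4, 4.2]
finger_gap: 0.1
row [-0.0002, -0.001, 0.0107] [0.003, 0.0, -0.0001] dist mm 11 deg 0.2
```

The force matches the spring law: 4.2 N at 3.3 mm. Continuing to the bottom.

```bash
python3 -m crank '[[[0,0,0.004,0,0,0],[0,-0.001,0.008,0.003,0,0],[0,-0.001,0.009,0.003,0,0],[0,-0.001,0.009,0.003,0,0]]]'; python3 -c "
from h import *
need(708.2,76.4,142,82.7)"
```

```text
time: 18.55
tool_pos: [709.2, 76.5, 144.6]
tcp_rot: [179.9, -0.0, 82.7]
ft_force: [2.4, -0.4, 6.4]
finger_gap: 0.2
row [-0.0002, -0.001, 0.0026] [0.0025, -0.0003, -0.0002] dist mm 3 deg 0.1
```

It goes in past 4 mm, so the tray is properly out. On to the bottom stop.

```bash
python3 -m crank '[[[0,-0.0005,0.002,0.001,0,0],[0,-0.001,0.0036,0.002,0,0],[0,-0.001,0.0036,0.002,0,0]]]'; python3 -c "
from h import *
need(708.2,76.4,142,82.7)"
```

```text
time: 18.92
tool_pos: [709.3, 76.5, 142.2]
tcp_rot: [179.8, -0.0, 82.7]
ft_force: [0.7, -0.6, 7.9]
finger_gap: 0.4
row [-0.0002, -0.001, 0.0002] [0.0031, -0.0006, -0.0003] dist mm 1 deg 0.2
```

About fully in: 7.9 N at z=142.2. Keeping a bit of extra push down, I slide along riser -y (tool -x).

```bash
python3 -m crank '[[[0,0,0.0015,0,0,0],[-0.003,0,0.0015,0,0,0],[-0.006,0,0.0015,0,0,0],[-0.01,0,0.0015,0,0,0],[-0.014,0,0.0015,0,0,0]]]'; python3 -c "
from h import *
s=r.sense();print(s['ft_force'],Ro.from_euler('z',7.3,degrees=True).apply(s['tool_pos']-[649,-42,0]))"
```

```text
time: 19.55
tool_pos: [708.3, 64.4, 142.1]
tcp_rot: [179.7, -0.2, 82.7]
ft_force: [-0.4, 6.1, 8.7]
finger_gap: -0.1
[-0.42464022  6.08930286  8.73202514] [ 45.32492121 113.11231265 142.09209446]
```

```bash
python3 -m crank '[[[-0.004,0,0.001,0,0,0],[-0.008,0,0.001,0,0,0],[-0.012,0,0.001,0,0,0],[-0.015,0,0.001,0,0,0]]]'; python3 -c "
from h import *
s=r.sense();print(s['ft_force'],Ro.from_euler('z',7.3,degrees=True).apply(s['tool_pos']-[649,-42,0]))"
```

```text
time: 20.05
tool_pos: [707.1, 51.1, 142.1]
tcp_rot: [179.6, -0.3, 82.8]
ft_force: [0.7, 7.0, 7.8]
finger_gap: 0.2
[0.66802305 6.95880599 7.84742527] [ 45.81042095  99.69825901 142.10797057]
```

```bash
python3 -m crank '[[[-0.003,0,0.001,0,0,0],[-0.005,0,0.001,0,0,0],[-0.006,0,0.001,0,0,0]]]';python3 -m crank '[[[-0.002,0,0.001,0,0,0],[-0.003,0,0.001,0,0,0]]]'; python3 -c "
from h import *
s=r.sense();print(s['ft_force'],Ro.from_euler('z',7.3,degrees=True).apply(s['tool_pos']-[649,-42,0]))"
```

```text
time: 20.42
tool_pos: [707.1, 50.8, 142.2]
tcp_rot: [179.5, -0.8, 83.0]
ft_force: [1.6, 22.6, 6.2]
finger_gap: -0.1
time: 20.68
tool_pos: [707.2, 51.2, 142.3]
tcp_rot: [179.4, -1.0, 83.1]
ft_force: [-1.5, 13.9, 8.0]
finger_gap: -0.1
[-1.52503249 13.85166027  8.04489344] [ 45.93159316  99.8298093  142.30224763]
```

It stopped at finger centre y≈99.8 with 14–22 N sideways, about 4 mm earlier than computed. I look before deciding whether the keeper is at its stop or jammed.

Run:
```python
from h import *
np.set_printoptions(precision=1,suppress=True,linewidth=160)
c=r.get_calibration("wrist");s=r.sense();p,d=r.snapshot("wrist");cv2.imwrite("pics/r_w.png",cv2.resize(p[90:310,130:390],None,fx=2.7,fy=2.7,interpolation=cv2.INTER_CUBIC))
W=cloud("wrist",d,c);L=Ro.from_euler('z',7.3,degrees=True).apply((W-[649,-42,0]).reshape(-1,3)).reshape(W.shape)
for v in range(100,260,6): print(v,L[v,240],L[v,256],L[v,285],L[v,300])
p,dd=r.snapshot("side");cv2.imwrite("pics/r_s.png",cv2.resize(p[150:260,120:250],None,fx=5,fy=5,interpolation=cv2.INTER_CUBIC))
print(s["tool_pos"],s["ft_force"])
```

```text
100 [ 31.5 179.8  -0.1] [ 46.7 179.8   0.2] [ 74.4 180.3  -1.4] [ 88.9 180.8  -0.8]
106 [ 36.4 175.1 111.4] [ 45.7 175.1 110.4] [ 74.3 174.5   0.6] [ 88.8 175.    0.3]
112 [ 36.3 171.5 110.7] [ 45.7 171.5 110.7] [ 62.8 171.8 110.4] [ 71.7 172.  110.4]
118 [ 36.3 167.9 109.4] [ 45.7 167.9 109. ] [ 62.9 168.2 109.9] [ 71.8 168.4 110. ]
124 [ 36.4 164.4 111.2] [ 45.8 164.4 110.3] [ 62.8 164.7 110.9] [ 72.  164.8 109.7]
130 [ 36.3 160.8 110.4] [ 45.8 160.8 110.2] [ 63.  161.  110.3] [ 72.2 161.1 109.2]
136 [ 36.4 157.3 111.2] [ 45.8 157.3 110.9] [ 63.2 157.3 109.5] [ 72.1 157.6 110.3]
142 [ 36.3 153.6 110.8] [ 45.8 153.5 109.8] [ 63.2 153.8 110. ] [ 72.3 153.9 109.8]
148 [ 38.  156.  150.4] [ 45.4 156.1 150.9] [ 58.8 156.3 151.3] [ 65.9 156.4 150.7]
154 [ 38.1 153.4 151.5] [ 45.4 153.4 151.5] [ 58.7 153.7 152.3] [ 66.  153.5 150.5]
160 [ 38.1 150.5 151.2] [ 45.5 150.7 151.8] [ 58.9 150.7 151.6] [ 66.2 150.6 150.1]
166 [ 38.1 147.8 151.8] [ 45.5 147.6 150.7] [ 59.  147.9 151.4] [ 66.1 147.9 151.3]
172 [ 38.1 145.  152.2] [ 45.5 145.  151.9] [ 59.2 144.8 150.7] [ 66.3 144.9 150.7]
178 [ 38
[... 504 characters left out ...]
.4 120.5 142.9] [ 45.7 120.7 143.3] [ 62.6 114.8 128.2] [ 67.4 123.7 150.8]
220 [ 37.4 116.9 142.3] [ 45.8 117.1 142.6] [ 62.7 111.  127.9] [ 67.2 121.3 152.9]
226 [ 37.3 113.3 141.9] [ 45.8 113.  141.2] [ 62.8 107.5 128.6] [ 67.7 117.3 151.2]
232 [ 37.3 109.9 142.2] [ 45.8 110.  142.3] [ 63.  103.8 128.9] [ 67.9 114.  151.2]
238 [ 37.2 106.3 142. ] [ 45.8 109.7 149. ] [ 63.3  99.3 127.7] [ 68.1 110.7 151.2]
244 [ 37.2 102.8 142.5] [ 45.7 109.4 155.2] [ 63.4  95.5 128.2] [ 68.3 107.3 151.4]
250 [ 37.8 106.1 155.3] [ 45.6 109.8 162.1] [ 63.5  91.7 128.8] [ 68.5 103.9 151.7]
256 [ 38.  105.9 161.1] [ 45.6 109.4 167.3] [ 63.7  87.4 128.6] [ 68.8 100.1 151.3]
[707.2  51.2 142.3] [-1.5 13.9  8. ]
```

View pics/r_w.png

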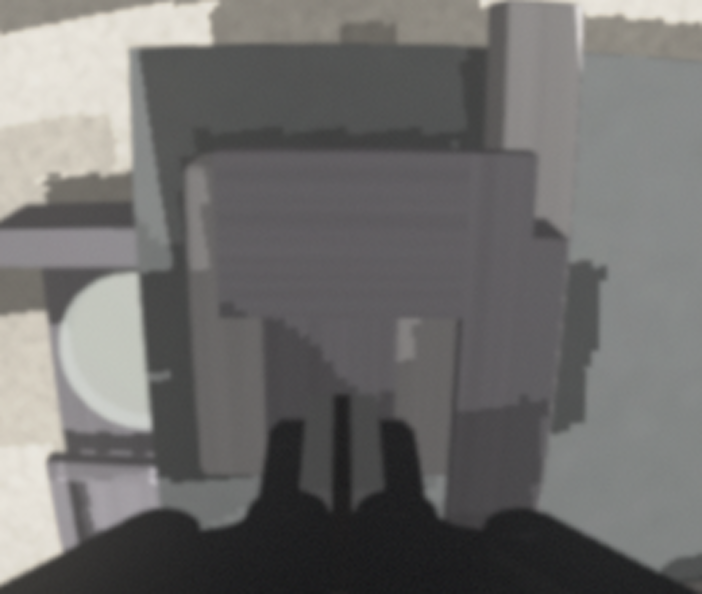

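View pics/r_s.png

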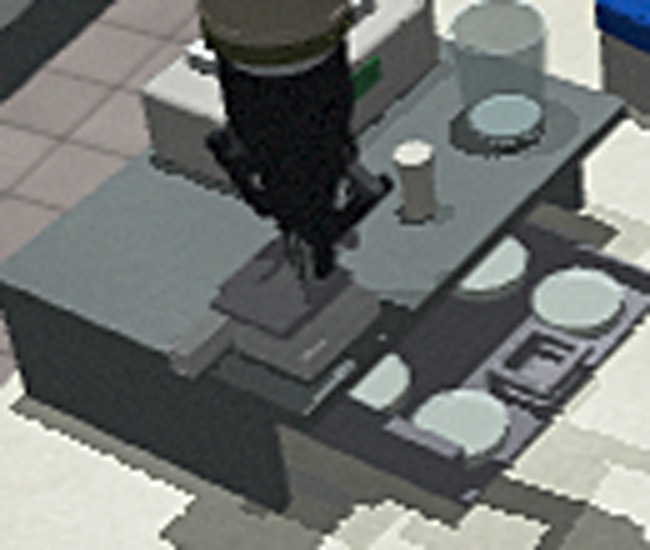

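Run:
```python
from h import *
np.set_printoptions(precision=1,suppress=True,linewidth=160)
def edges(d,c,zs=151.3):
    W=cloud("wrist",d,c);L=Ro.from_euler('z',7.3,degrees=True).apply((W-[649,-42,0]).reshape(-1,3)).reshape(W.shape)
    out=[]
    for u in range(242,275):
        col=[v for v in range(95,215) if 149.3<L[v,u,2]<153.6 and 25<L[v,u,0]<62 and L[v,u,1]>120]
        out.append((L[min(col),u,1],L[max(col),u,1]))
    return np.median(out,0),np.mean(out,0)
c0=dict(np.load("pics/o_c.npz"));print(edges(np.load("pics/o_d.npy"),c0))
c=r.get_calibration("wrist");p,d=r.snapshot("wrist");print(edges(d,c),r.sense()["time"])
```

```text
(array([179.8, 147.5]), array([179.8, 147.7]))
(array([157.4, 127.6]), array([157.4, 127.6])) 20.825
```

Run:
```python
from h import *
np.set_printoptions(precision=2,suppress=True,linewidth=160)
def info(d,c,name):
    W=cloud("wrist",d,c);L=Ro.from_euler('z',7.3,degrees=True).apply((W-[649,-42,0]).reshape(-1,3)).reshape(W.shape)
    def edge(xl,xh,zl,zh,ymin,ymax,f):
        o=[]
        for u in range(180,340):
            y=[L[v,u,1] for v in range(90,300) if xl<L[v,u,0]<xh and zl<L[v,u,2]<zh and ymin<L[v,u,1]<ymax]
            if len(y)>2:o.append(f(y))
        return (np.mean(o),len(o)) if o else None
    print(name,"shelf left",edge(5,14,107,113,100,200,max),edge(100,140,107,113,100,200,max),
      "guide bar z147 ends",edge(84,88,144,149.3,60,220,max),edge(84,88,144,149.3,60,220,min),
      "tongue far",edge(32,58,149.3,153.5,120,200,max),"rail far",edge(66,78,149.3,153.5,90,200,max),"plate z128 max",edge(17,24,126,131,60,200,max))
c0=dict(np.load("pics/o_c.npz"));info(np.load("pics/o_d.npy"),c0,"before")
c=r.get_calibration("wrist");p,d=r.snapshot("wrist");info(d,c,"now")
```

```text
before shelf left (np.float64(174.9229639170786), 10) (np.float64(168.64100923234906), 25) guide bar z147 ends (np.float64(154.09908532663684), 7) (np.float64(118.7456713754576), 7) tongue far (np.float64(179.78837423088748), 32) rail far (np.float64(178.55250652527394), 16) plate z128 max (np.float64(148.09991999894308), 9)
now shelf left (np.float64(173.82725238962234), 16) (np.float64(108.97445693481357), 2) guide bar z147 ends (np.float64(123.5145226829967), 16) (np.float64(100.84722800677031), 16) tongue far (np.float64(157.2555672276509), 57) rail far (np.float64(151.85995510215068), 30) plate z128 max (np.float64(126.22575300417371), 17)
```

Measured keeper travel is ~21.5–23.5 mm, which doesn't settle it. One firm push will tell whether it moves further.

```bash
python3 -m crank '[[[-0.003,0,0.001,0,0.01,0],[-0.006,0,0.001,0.005,0.01,0.003]]]';python3 - <<'E'
from h import *
s=r.sense();print(s['ft_force'],s['wrist_torque'],Ro.from_euler('z',7.3,degrees=True).apply(s['tool_pos']-[649,-42,0]))
R=Ro.from_euler('xyz',s["tcp_rot"],degrees=True)
p,d=r.snapshot("scene");cv2.imwrite("pics/s_sc.png",cv2.resize(p[180:300,220:370],None,fx=5,fy=5,interpolation=cv2.INTER_CUBIC))
E
```

```text
time: 21.12
tool_pos: [707.2, 51.5, 142.5]
tcp_rot: [179.6, -2.0, 83.1]
ft_force: [1.5, 29.2, 7.1]
finger_gap: 0.1
[ 1.47470046 29.22322539  7.12868032] [ 3.85328596 -0.31967328 -0.05044446] [ 45.85980295 100.09508509 142.52165962]
```

View pics/s_sc.png

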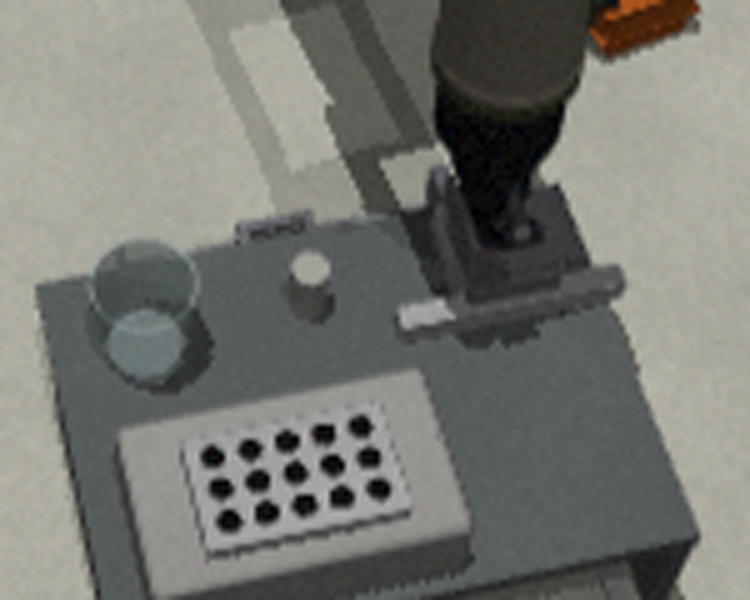

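It stays hard against the stop at 29 N. I back off and level first while still holding down, then rise. The tongue already overlaps the head.

```bash
python3 -c "
from h import *
need(707.4,55.5,142,82.7)"
```

```text
row [0.0039, -0.0003, 0.0007] [0.0063, -0.036, 0.0074] dist mm 4 deg 2.1
```

```bash
python3 -m crank '[[[0.004,0,0.001,0.003,-0.018,0.004],[0.004,0,0.001,0.006,-0.036,0.007],[0.004,0,0.001,0.006,-0.036,0.007]]]'; python3 -m crank '[[[0,0,-0.003,0,0,0],[0,0,-0.008,0,0,0],[0,0,-0.02,0,0,0],[0,0,-0.05,0,0,0],[0.01,0,-0.09,0,0,0],[0.02,0,-0.11,0,0,0],[0.02,0,-0.11,0,0,0]]]'
python3 - <<'E'
from h import *
np.set_printoptions(precision=1,suppress=True,linewidth=160)
c=r.get_calibration("wrist");s=r.sense();p,d=r.snapshot("wrist");cv2.imwrite("pics/t_w.png",cv2.resize(p[90:310,130:390],None,fx=2.7,fy=2.7,interpolation=cv2.INTER_CUBIC))
print(s["tool_pos"])
W=cloud("wrist",d,c);L=Ro.from_euler('z',7.3,degrees=True).apply((W-[649,-42,0]).reshape(-1,3)).reshape(W.shape)
for v in range(100,260,4): print(v,L[v,246],L[v,259])
m=(L[...,2]>184)&(L[...,2]<194)&(L[...,1]>60)&(L[...,1]<140)&(L[...,0]>20)&(L[...,0]<85);Q=L[m];print("tab top",len(Q),Q.min(0),Q.max(0),Q.mean(0))
m=(L[...,2]>165)&(L[...,2]<182)&(L[...,1]>60)&(L[...,1]<140)&(L[...,0]>20)&(L[...,0]<85);Q=L[m];print("tab face",len(Q),np.median(Q,0))
E
```

```text
time: 21.55
tool_pos: [708.2, 56.4, 142.5]
tcp_rot: [179.9, -0.0, 82.8]
ft_force: [-0.0, 1.8, 7.6]
finger_gap: -0.4
time: 22.42
tool_pos: [711.7, 76.8, 255.7]
tcp_rot: [179.6, -0.1, 82.8]
ft_force: [0.5, -0.5, 0.0]
finger_gap: 0.2
[711.7  76.8 255.7]
100 [ 35.1 203.   -0.9] [ 52.3 202.9   0.1]
104 [ 35.1 197.6   0.7] [ 52.3 197.6   0.4]
108 [ 35.1 192.2  -1.3] [ 52.3 192.2  -0.1]
112 [ 35.1 186.9   0.7] [ 52.3 186.8  -0.5]
116 [ 35.1 181.5   1.1] [ 52.3 181.5   0.7]
120 [ 35.1 176.2   0.9] [ 52.4 176.1  -0.2]
124 [ 35.  170.7   0.2] [ 51.9 173.5  32.4]
128 [ 37.9 175.4 101.6] [ 50.8 175.5 102.4]
132 [ 38.1 172.3 109.6] [ 50.7 172.3 109.8]
136 [ 38.1 168.4 110.6] [ 50.7 168.4 110. ]
140 [ 38.1 164.6 111.4] [ 50.7 164.4 110. ]
144 [ 38.  160.6 110.8] [ 50.7 160.4 109.9]
148 [ 38.  156.5 110.3] [ 50.8 156.3 109.3]
152 [ 38.  152.5 110.2] [ 50.8 152.3 109.2]
156 [ 39.1 156.4 150.4] [ 50.1 156.4 150.9]
160 [ 39.1 153.1 151.6] [ 50.1 153.1 151.7]
164 [ 39.1 149.3 150.2] [ 50.2 149.7 151.7]
168 [ 39.1 146.  151. ] [ 50.2 146.3 152.1]
172 [ 39.1 142.7 151.8] [ 50.2 142.7 151.8]
176 [ 39.  13
[... 315 characters left out ...]
.4] [ 50.4 111.3 145.8]
208 [ 38.6 106.9 144.6] [ 50.5 107.2 145.3]
212 [ 38.6 103.5 145.8] [ 50.5 103.3 145.4]
216 [ 38.5  99.5 145.7] [ 50.5  99.2 145. ]
220 [ 38.5  95.8 146.7] [ 50.5  95.3 145.4]
224 [ 38.4  91.5 146.1] [ 50.5  91.3 145.5]
228 [ 38.4  87.2 145.5] [ 50.6  87.3 145.8]
232 [ 37.2  66.  110.3] [ 51.2  66.  110.3]
236 [ 41.9 135.9 260.1] [ 48.6 135.4 259.2]
240 [ 42.  135.8 264.5] [ 48.5 135.9 264.7]
244 [ 42.1 135.9 269. ] [ 48.5 135.8 268.9]
248 [ 42.2 136.2 273.6] [ 48.4 136.5 274.1]
252 [ 42.3 135.6 276.4] [ 48.3 136.1 277.3]
256 [ 42.4 135.8 280.5] [ 48.3 135.8 280.5]
tab top 119 [ 23.7  78.7 184. ] [ 79.5  86.1 189.8] [ 68.1  83.3 187.8]
tab face 266 [ 66.2  85.4 172.2]
```

View pics/t_w.png

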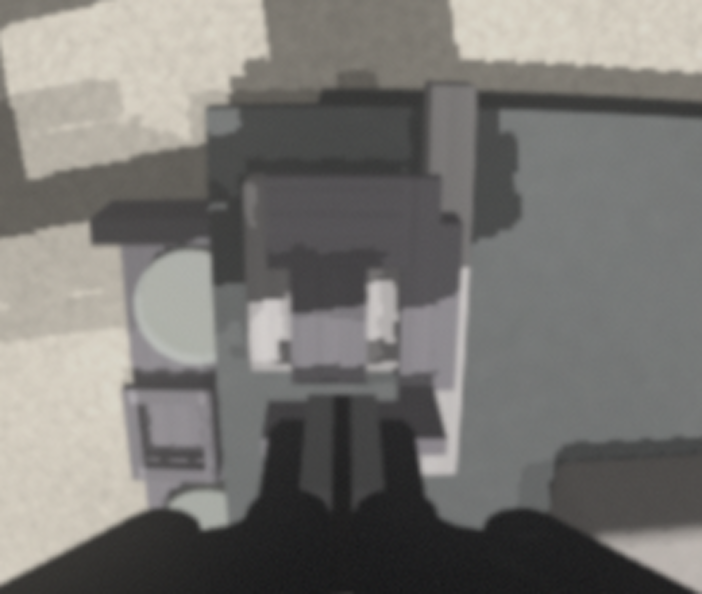

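The plunger head now sits at z≈145.4, trapped under the tongue (its underside is at 145). Tab face went 108.4→85.4, i.e. 23 mm of 24. I compare against fixed features in both views to see whether the missing 1 mm is real.

Run:
```python
from h import *
np.set_printoptions(precision=2,suppress=True,linewidth=160)
def LL(d,c):
    W=cloud("wrist",d,c);return Ro.from_euler('z',7.3,degrees=True).apply((W-[649,-42,0]).reshape(-1,3)).reshape(W.shape)
A=LL(np.load("pics/o_d.npy"),dict(np.load("pics/o_c.npz")))
c=r.get_calibration("wrist");p,d=r.snapshot("wrist");cv2.imwrite("pics/u_w.png",p);B=LL(d,c)
def ed(L,xl,xh,zl,zh,yl,yh,f):
    o=[]
    for u in range(150,460):
        y=[L[v,u,1] for v in range(60,300) if xl<L[v,u,0]<xh and zl<L[v,u,2]<zh and yl<L[v,u,1]<yh]
        if len(y)>2:o.append(f(y))
    return (round(float(np.mean(o)),2),len(o)) if o else None
for nm,a in dict(shelf=(110,200,107,113,130,200,max),tongue=(32,58,149.5,153.5,120,200,max),heater=(150,230,165,173,-60,60,max),eyein=(-40,-25,27,33,-80,60,max),plate=(60,65,125,131,80,160,max),base=(16,23,125,131,80,160,min),base2=(16,23,125,131,80,190,max),tabmax=(30,75,184.5,191,60,140,max)).items():
    print(nm,ed(A,*a),ed(B,*a))
```

```text
shelf (174.41, 84) (174.11, 84)
tongue (179.79, 32) (157.25, 31)
heater (29.8, 69) (29.77, 68)
eyein (16.23, 13) (16.19, 13)
plate (140.14, 7) (118.49, 6)
base (95.61, 9) (90.0, 10)
base2 (148.24, 9) (137.12, 10)
tabmax (108.39, 60) (85.54, 8)
```

Fixed features repeat within 0.3 mm, so ~1 mm may really be missing. The plunger is trapped, so I can safely push the tab alone, shut fingers against its face and not touching the head, to seat the keeper fully.

Run:
```python
from h import *
def w(x,y,z): return Ro.from_euler('z',-7.3,degrees=True).apply([x,y,z])+[649,-42,0]
print(w(51,104,168))
need(*w(51,108,168),82.7)
```

```text
[712.80133587  54.67672699 168.        ]
row [-0.0168, 0.0052, 0.0836] [0.0007, 0.0001, 0.0014] dist mm 85 deg 0.1
```

```bash
python3 -m crank '[[[-0.0168,0.0052,0.02,0,0,0],[-0.0168,0.0052,0.05,0,0,0],[-0.0168,0.0052,0.075,0,0,0],[-0.0168,0.0052,0.0836,0,0,0],[-0.0168,0.0052,0.0836,0,0,0]]]'; python3 -m crank '[[[-0.003,0,0,0,0,0],[-0.006,0,0,0,0,0],[-0.009,0,0,0,0,0]]]'; python3 -m crank '[[[-0.002,0,0,0,0,0],[-0.004,0,0,0,0,0]]]'; python3 -m crank '[[[-0.002,0,0,0,0,0],[-0.004,0,0,0,0,0]]]'; python3 -c "
from h import *
s=r.sense();print(s['ft_force'],s['wrist_torque'],Ro.from_euler('z',7.3,degrees=True).apply(s['tool_pos']-[649,-42,0]))"
```

```text
time: 23.15
tool_pos: [712.3, 57.7, 165.8]
tcp_rot: [-179.9, 0.0, 82.7]
ft_force: [-0.1, -0.3, 0.2]
finger_gap: 0.1
time: 23.52
tool_pos: [711.6, 48.4, 166.7]
tcp_rot: [-179.9, 0.0, 82.7]
ft_force: [0.5, -0.1, 0.0]
finger_gap: 0.2
time: 23.78
tool_pos: [711.4, 47.5, 166.8]
tcp_rot: [-180.0, -0.2, 82.8]
ft_force: [2.7, 15.4, -2.6]
finger_gap: 0.2
time: 24.02
tool_pos: [711.4, 47.4, 166.8]
tcp_rot: [180.0, -0.5, 83.0]
ft_force: [4.2, 18.3, -3.2]
finger_gap: 0.1
[ 4.20499405 18.26622562 -3.24115647] [ 2.96863418 -0.70894313  0.00462242] [ 50.48475272  96.63689667 166.84624623]
```

Hard stop at first touch: 18 N against 1 N of friction and no movement, finger face at y=85.6. The keeper is at its stop. Retreating upward and away for a final check.

```bash
python3 -m crank '[[[0.004,0,0,0,0.008,0],[0.01,0,0,0,0.008,0],[0.01,0,-0.02,0,0,0],[0.01,0,-0.06,0,0,0],[0.01,0,-0.1,0,0,0],[0.02,-0.05,-0.12,0,0,0],[0.03,-0.1,-0.13,0,0,0],[0.03,-0.15,-0.13,0,0,0],[0.03,-0.15,-0.13,0,0,0]]]'
python3 - <<'E'
from h import *
np.set_printoptions(precision=1,suppress=True,linewidth=160)
for n in ["scene","side"]:
    p,d=r.snapshot(n);cv2.imwrite(f"pics/z_{n}.png",p)
    a=cv2.imread(f"pics/a_{n}.png")
    for k,z in dict(hook_tip=29,hook_grip=60,vial=110,beaker=110,plunger_top=145,keeper_tab=188,tip_box=0,rack=0).items():
        o=r.landmark_of(k,n)
        if o: print(n,k,round(o[0]["conf"],2),np.array(o[0]["pixel"]),at_z(n,o[0]["pixel"],z))
c=r.get_calibration("wrist");s=r.sense();p,d=r.snapshot("wrist");cv2.imwrite("pics/z_w.png",p);print(s["tool_pos"],s["ft_force"])
E
```

```text
time: 25.15
tool_pos: [563.1, 94.7, 298.6]
tcp_rot: [180.0, -0.5, 83.0]
ft_force: [0.4, 0.3, 0.4]
finger_gap: 0.1
scene hook_tip 0.6 [205.2 247.2] [ 593.6 -297.1   29. ]
scene hook_grip 0.71 [192.6 202.9] [ 420.8 -292.1   60. ]
scene vial 0.5 [280.2 243.1] [708.2 -70.3 110. ]
scene beaker 0.91 [250.7 248.4] [ 693.7 -166.1  110. ]
scene plunger_top 0.63 [321.  222.6] [701.2  73.2 145. ]
scene keeper_tab 0.68 [311.9 216.1] [692.2  39.7 188. ]
scene rack 0.91 [336.  171.2] [424.3 293.6   0. ]
side hook_tip 0.61 [261.1 181.1] [ 588.5 -278.8   29. ]
side hook_grip 0.59 [303.6 184.1] [ 426.5 -283.7   60. ]
side vial 0.48 [199.8 191.4] [712.6 -58.2 110. ]
side beaker 0.41 [222.2 174.5] [ 685.9 -168.2  110. ]
side plunger_top 0.6 [180.7 204. ] [712.9  53.6 145. ]
side keeper_tab 0.85 [185.5 190.7] [700.5  35.1 188. ]
side tip_box 0.7 [257.9 169.3] [ 644.9 -376.     0. ]
side rack 0.95 [238.2 328.1] [406.4 298.1   0. ]
[566.   94.4 297.1] [0.8 0.6 0.1]
```

View pics/z_scene.png

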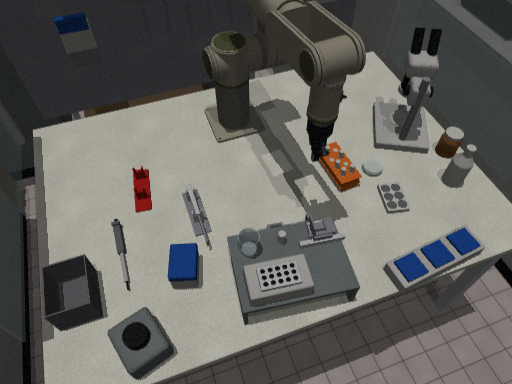

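View pics/z_side.png

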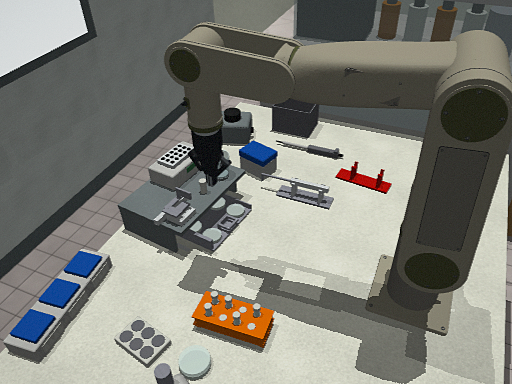

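View pics/z_w.png

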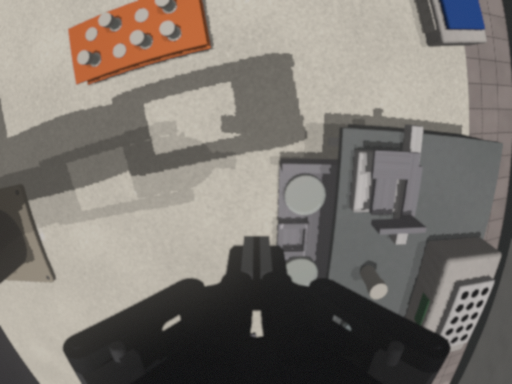

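The final views show the tray out, the keeper closed at (403,200) in the wrist picture, the hook in its stand at (197,213) in the scene view, the bystanders unmoved, and the arm clear. Handing in.

```bash
python3 -c "
from bench import r
print(r.hand_in(), r.sense()['time'])"
```

```text
the job is handed in; nothing more can be done
the job is handed in; nothing more can be done
```

The tray is drawn fully out and locked, and the hook is back in its stand. I handed the job in at about 25.6 s of robot time.

- **Tray:** I pulled it only with the hook. It met its stop after about 112 mm of hook movement, as calculated, at 18 N. The plunger later went in past 4 mm, which needs the tray out by 96 mm or more.
- **Hook:** It lies in both saddles, let go. Its measured position is within 0.5 mm of the start (443.4, -287.1, 70.2 against 443.3, -286.7, 70.2).
- **Lock:** I pressed the plunger right in (7.9 N at 142 mm height) and, holding it there, slid the keeper across. After I let go, the plunger's head sat at about 145.4 mm, trapped under the tongue.
- **Bench:** The last pictures show everything else where it was, and the arm clear of everything. The highest force I read was about 29 N.

**One check disagreed:** the depth images put the keeper's travel at 22.5 to 23 mm, not 24 mm. A second push of 18 N on the tab alone did not move it, so I took it to be at its stop.

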